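Put the sample jars away in the bifold cupboard

ROBOT

A 7-joint arm with a two-finger parallel gripper is mounted at the origin on the work surface. World frame = base frame: x ahead of the robot, y to its left, z up, the work surface at z = 0. Lengths are in m, angles in rad, forces in N, time in s.
With the tool pointing down it reaches from about 0.425 to 0.925 m from the base axis. Payload 6.8 kg.
Tool frame: the origin (TCP) lies at the very end of the fingers, on their centre line; the grasp point (between the pads) lies bot.hold_point_z behind it (bot.hold_point_z is the distance from the TCP to the grasp point, in m); x points along the fingers, z is the direction in which the jaws open and shut, and the axes are right-handed (so a half turn about x gives the same grasp; the last joint's range is limited). The gripper opens to 85 mm and grips with 20 to 120 N. Pads are 22 mm wide; open, the fingers measure 114 mm over their backs; the gripper's body (76 mm by 85 mm) begins 54 mm behind the grasp point. The pads swing forward as they close: fully open they stand 13 mm farther back than shut.
Start: joints at [1.082, 0.477, 0.022, 1.555, -0.011, 1.109, -0.083], TCP at [0.251, -0.627, 0.201] pointing down, gripper open.
Joint ranges: [-2.96, 2.96], [-0.34, 2.1], [-1.41, 1.46], [0.24, 2.44], [-1.37, 4.51], [0.17, 1.92], [-2.96, 2.96]. Speed limits (rad/s): [2.39, 2.39, 3.14, 3.14, 3.14, 3.14, 3.14].

INTERFACE

Orientations are given as a unit quaternion [w, x, y, z].
In Python, from station import bot gives the robot as it stands.
- The arm moves only by the tool drive_tool, never from a script. Its arguments are lists of equal length, an entry for each row: "slide": the shift along the world's x, y, z in mm, a list of three; "turn": the turn, a rotation vector about the world's x, y, z in rad, a list of three; "gripper": the opening, from 0 (shut) to 1 (fully open). A call has 1 to 10 rows; each row is the pose to reach, as a shift and turn from the pose measured when the call began; what a row does not reach only later rows make up. A row lasts 1/10 s, in which the tool goes at most 50 mm and 8.59 degrees, less where a joint would pass 70% of its speed; a pose out of reach is approached as far as the arm can. A call with a gripper value outside its range is refused whole. The fingers move at their own pace and stop on an object; "squeeze" is the grip in N (left out, the last holds). Time passes only in rows, so rows that repeat a pose let the fingers close. It gives the time, the measured TCP pose, the force and the opening at its end, in the units of the state.
- bot.get_obs(): the state, without advancing time (a new reading comes with each control period).
- bot.read_camera(name): name is "scene" or "side" or "wrist"; returns a dict with "color" (480x640x3 uint8, red, green, blue), "fovy" (degrees; the focal length in pixels is half the picture's height over the tangent of half this angle, whatever the lens; pixels are square), "cx", "cy" (the principal point, pixels), "R" (3x3) and "t" (3): a world point X has camera coordinates R X + t. Camera axes: x right, y down, z forward; pixel columns grow to the right and rows downward; lengths in m; the calibration is good to about 2 mm. A picture is of the moment at which its call begins. There is no depth.
- bot.hand_in(): hands the job in, once; it reports no verdict.
The state is a dict: "t": time; "q": joint angles; "joint_vel": joint speeds; "joint_torque": joint torques, N m; "eef_pos": TCP position; "tool_rot": TCP orientation; "contact_force": force on the tool from outside, world axes, zero at the start; "torque": the same for the moment, N m; "gripper_width": opening from 0.0 (shut) to 1.0 (fully open).
Only numpy, scipy, OpenCV 4.12 (cv2) and the standard library are available. Lean on these libraries where they do the work, as an engineer would, in place of code of your own. Each camera call takes 0.05 s, during which the arm holds its last target.

TASK

Put every sample jar away in the bench cupboard: push the bifold door at its fold hinge until it is fully folded back, draw the carriage right out to its stop, and stand each jar upright in a cell of its tray, one to a cell. Then slide the carriage fully home, keeping the door folded out of its way whenever it is not home, and finally close the door flush. Leave the beaker, the wash bottle and the wooden frame where they are.

Things in the scene. Friction and masses are not known exactly. Their poses are not given: they have to be found in the camera images.
- cupboard: low fixed oak cupboard. Origin on the table, mid doorway; x points into it (away from the robot), z up. Doorway 360 mm wide (y -180 to 180) in the plane x = 0. Outside it 12 mm side walls, x -10 to 200 mm, 140 high; back wall x 188 to 200. Roof only over x 100 to 200, top at 150, so the front 100 mm is open above. A 6 mm runner board under the carriage: x -170 to 190, y -44 to 156 mm.
- door (a joint): bifold door, q in rad: 0 closed flat, 1.45 fully folded (stop). Two 180 x 12 mm panels, tops 138 mm up. Panel 1 turns at cupboard x 0, y -180 mm. The fold comes out to the robot: x = -180 sin q, y = -180 + 180 cos q; panel 2's free edge keeps to x = 0, y = -180 + 360 cos q. Light friction (1 N at the fold), stays where left. Starts ajar. The carriage passes only if q is over about 1.26.
- fold_post (a point): steel hinge pin at the fold, a plain upright round post 16 mm in diameter that rises from the door's top (138 mm) to 198 mm above the table; this point is on its axis, 175 mm above the table. It can be pushed any way or straddled from above.
- carriage (a joint): travel of the carriage in m along the cupboard's -x: 0 = fully home inside (stop), 0.175 = drawn right out (stop). Sliding friction about 1.5 N; no spring. It starts home.
- bar (a point): middle of the carriage's level pull bar: steel, along cupboard y, 12 mm thick, 110 mm long, axis 92 mm above the table, on two 10 mm uprights 45 mm either side of the middle; 22 mm in front of the tray. Carriage home: cupboard x 22, y 56 mm. With an empty tray it can be hooked from behind or pinched from above; with jars aboard there is room only to push its front.
- tray (a point): centre of the carriage's tray floor (its top face, 14 mm above the table); axes as the cupboard's. Grey tray 124 mm (x) by 232 mm (y) outside, 4 mm walls and dividers 22 mm high over the floor; 2 x 3 cells, each 56 mm (x) by 72 mm (y), centred at x -30 and 30, y -76, 0 and 76 mm from this point. Carriage home: cupboard x 106, y 56 mm.
- jar1: screw-lid sample jar, amber glass with a white ribbed lid: squat upright cylinder 44 mm across, 56 mm high, with a heavy base, 0.1 to 0.2 kg; origin at the centre of its underside, z up. It may be absent.
- jar2: screw-lid sample jar, amber glass with a white ribbed lid: squat upright cylinder 44 mm across, 56 mm high, with a heavy base, 0.1 to 0.2 kg; origin at the centre of its underside, z up. It may be absent.
- jar3: screw-lid sample jar, amber glass with a white ribbed lid: squat upright cylinder 44 mm across, 56 mm high, with a heavy base, 0.1 to 0.2 kg; origin at the centre of its underside, z up. It may be absent.
- jar4: screw-lid sample jar, amber glass with a white ribbed lid: squat upright cylinder 44 mm across, 56 mm high, with a heavy base, 0.1 to 0.2 kg; origin at the centre of its underside, z up. It may be absent.
- jar5: screw-lid sample jar, amber glass with a white ribbed lid: squat upright cylinder 44 mm across, 56 mm high, with a heavy base, 0.1 to 0.2 kg; origin at the centre of its underside, z up. It may be absent.
- beaker: clear plastic beaker 68 mm across, 85 mm high, beyond the jars; origin under its centre. To be left alone.
- wash_bottle: white bottle 60 mm across, 150 mm high, red cap, beyond the jars; origin under its centre. To be left alone.
- mould_frame: dark wooden papermaking frame 120 x 150 x 18 mm lying flat, near the robot on its right; origin under its centre. To be left alone.
Mind the look-alikes: they are no part of the job. What is shaped like the jar5 but blue or green is not meant.

How it is judged:
On the way, in this order (a step that is already met when the one before it is completed fails the run):
1. the door is fully folded back (value of joint door above 1.3 rad), for 0.2 s.
2. the carriage is drawn right out to its stop (value of joint carriage above 0.165 m), for 0.2 s.
3. every jar stands upright in the tray and the carriage is fully home, the door still folded (x of jar1 in the frame of tray between -0.058 and 0.058 m and y of jar1 in the frame of tray between -0.112 and 0.112 m and z of jar1 in the frame of tray between -0.008 and 0.008 m and angle between each of jar1, jar2, jar3, jar4, jar5's own z axis and vertical below 0.15 rad and x of jar2 in the frame of tray between -0.058 and 0.058 m and y of jar2 in the frame of tray between -0.112 and 0.112 m and z of jar2 in the frame of tray between -0.008 and 0.008 m and x of jar3 in the frame of tray between -0.058 and 0.058 m and y of jar3 in the frame of tray between -0.112 and 0.112 m and z of jar3 in the frame of tray between -0.008 and 0.008 m and x of jar4 in the frame of tray between -0.058 and 0.058 m and y of jar4 in the frame of tray between -0.112 and 0.112 m and z of jar4 in the frame of tray between -0.008 and 0.008 m and x of jar5 in the frame of tray between -0.058 and 0.058 m and y of jar5 in the frame of tray between -0.112 and 0.112 m and z of jar5 in the frame of tray between -0.008 and 0.008 m and value of joint carriage below 0.006 m and value of joint door above 1.2 rad), for 0.2 s.
At the end, for the whole second after the job is handed in: every jar present stands upright (within 0.15 rad) and at rest on the tray floor (underside within 8 mm of it), the carriage is within 8 mm of home, and the door is closed (joint under 0.08 rad) (x of jar1 in the frame of tray between -0.058 and 0.058 m and y of jar1 in the frame of tray between -0.112 and 0.112 m and z of jar1 in the frame of tray between -0.008 and 0.008 m and angle between each of jar1, jar2, jar3, jar4, jar5's own z axis and vertical below 0.15 rad and x of jar2 in the frame of tray between -0.058 and 0.058 m and y of jar2 in the frame of tray between -0.112 and 0.112 m and z of jar2 in the frame of tray between -0.008 and 0.008 m and x of jar3 in the frame of tray between -0.058 and 0.058 m and y of jar3 in the frame of tray between -0.112 and 0.112 m and z of jar3 in the frame of tray between -0.008 and 0.008 m and x of jar4 in the frame of tray between -0.058 and 0.058 m and y of jar4 in the frame of tray between -0.112 and 0.112 m and z of jar4 in the frame of tray between -0.008 and 0.008 m and x of jar5 in the frame of tray between -0.058 and 0.058 m and y of jar5 in the frame of tray between -0.112 and 0.112 m and z of jar5 in the frame of tray between -0.008 and 0.008 m and value of joint carriage below 0.008 m and value of joint door below 0.08 rad and linear speed of each of jar1, jar2, jar3, jar4, jar5 below 0.02 m/s); the robot touches nothing.
It fails at once if the carriage is out of its home (over 35 mm) while the door is not folded back (joint under 1.2 rad): they would collide (value of joint carriage above 0.035 m and value of joint door below 1.2 rad).
It fails at once if the beaker, the wash bottle or the wooden frame is moved more than 30 mm (distance of any of beaker, wash_bottle, mould_frame from where it was at the start of the episode above 0.03 m).
Of jar1, jar2, jar3, jar4, jar5 only 3 to 5 are there at a start; the rules pass over those that are not, and their reading is None.
At some moment in a run one of jar1, jar2, jar3, jar4, jar5 may be knocked a few centimetres aside while the robot is not near it.
It also fails if it takes over 210 s, if anything falls off the work surface, if the arm or the gripper's body presses on something with over 40 N, if the wrist force passes 120 N, or if a joint passes its speed limit or range.

## Working session

There is one attempt and no reset: what is moved stays moved. The work goes in short steps, Python scripts to look and compute and a tool call to move; the robot and the scene stay as the last step left them, time stands still between calls to the robot, and variables do not carry over. Pictures are saved under pics/ and viewed, and the job is handed in when it is done.

Besides the shell and the picture viewer there is one more tool, called after "Request:" as a command line: name --argument value ..., lists and objects as JSON in quotes. drive_tool: Moves the arm, as the interface text tells. Its arguments: {"type":"object","properties":{"slide":{"type":"array"},"turn":{"type":"array"},"gripper":{"type":"array"},"squeeze":{"type":"number"}},"required":["slide","turn","gripper"]}

```bash
ls -la; mkdir -p pics; cat > h.py <<'E'
import numpy as np, cv2
from station import bot
def shot(n,f=None):
    c=bot.read_camera(n)
    if f: cv2.imwrite('pics/'+f,c['color'][:,:,::-1])
    return c
def F(c): return c['color'].shape[0]/2/np.tan(np.radians(c['fovy'])/2)
def ray(c,u,v):
    R=np.array(c['R']);t=np.array(c['t']);f=F(c)
    d=R.T@np.array([(u-c['cx'])/f,(v-c['cy'])/f,1.]); return -R.T@t,d
def onz(c,u,v,z):
    o,d=ray(c,u,v); return o+d*(z-o[2])/d[2]
def proj(c,X):
    p=np.array(c['R'])@np.array(X,float)+np.array(c['t']); f=F(c)
    return np.array([c['cx']+f*p[0]/p[2],c['cy']+f*p[1]/p[2]])
def tri(l):
    A=np.zeros((3,3));b=np.zeros(3)
    for c,u,v in l:
        o,d=ray(c,u,v);d/=np.linalg.norm(d);P=np.eye(3)-np.outer(d,d);A+=P;b+=P@o
    X=np.linalg.solve(A,b)
    return X,[np.linalg.norm(proj(c,X)-[u,v]) for c,u,v in l]
E
python3 - <<'E'
from h import *
for n in ['scene','side','wrist']:
    c=shot(n,n+'0.png'); print(n,c['fovy'],c['cx'],c['cy'],np.round(-np.array(c['R']).T@c['t'],3),np.round(c['R'],2).tolist())
o=bot.get_obs();print(o,bot.hold_point_z)
E
```

```text
total 12
drwxr-xr-x  3 agent agent 4096 Dec  6 07:12 .
drwxr-xr-x 23 root  root  4096 Dec  6 07:12 ..
drwxr-xr-x  2 agent agent 4096 Dec  6 07:12 pics
scene 54.774121102755785 316.65471920078033 244.7533043787224 [ 0.917 -0.119  0.868] [[0.41, 0.91, -0.01], [0.78, -0.35, -0.52], [-0.48, 0.21, -0.86]]
side 54.83386760883623 324.2014046652812 230.70239197183042 [0.371 0.751 0.74 ] [[-0.98, -0.21, 0.02], [-0.15, 0.63, -0.76], [0.15, -0.75, -0.64]]
wrist 61.42327259690225 315.6636577621354 237.39164382634257 [ 0.325 -0.597  0.373] [[0.37, -0.93, -0.0], [-0.88, -0.35, 0.31], [-0.29, -0.11, -0.95]]
{'t': 0.15, 'q': array([ 1.0819098 ,  0.47759841,  0.02236389,  1.55617462, -0.01152321,
        1.10928509, -0.08309401]), 'joint_vel': array([ 1.52197295e-03, -2.81402786e-03,  5.21144287e-04, -3.18980221e-03,
        1.38966361e-04,  1.99108623e-03, -4.27209755e-05]), 'joint_torque': array([ 2.51016892e-03, -5.96922183e+01,  1.61026854e+00, -2.81491381e+01,
        1.26426280e-02,  6.46883505e-03,  7.76935678e-06]), 'eef_pos': array([ 0.25068099, -0.62621981,  0.20017833]), 'tool_rot': array([ 0.58518049,  0.39658411,  0.58599366, -0.39610133]), 'contact_force': array([-0.92840566, -1.06937961, -0.39084637]), 'torque': array([-0.03399313,  0.00097091, -0.03576543]), 'gripper_width': 0.9998979873930497} 0.0187
```

View pics/scene0.png

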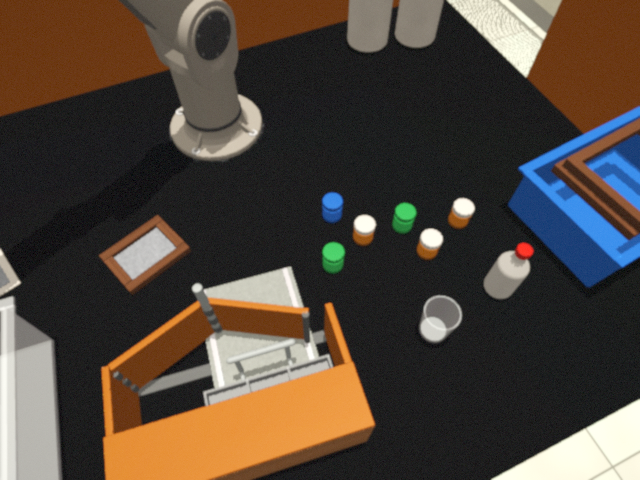

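View pics/side0.png

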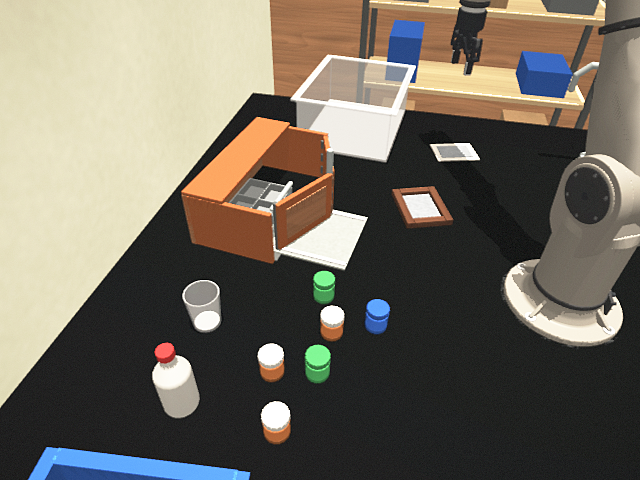

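View pics/wrist0.png

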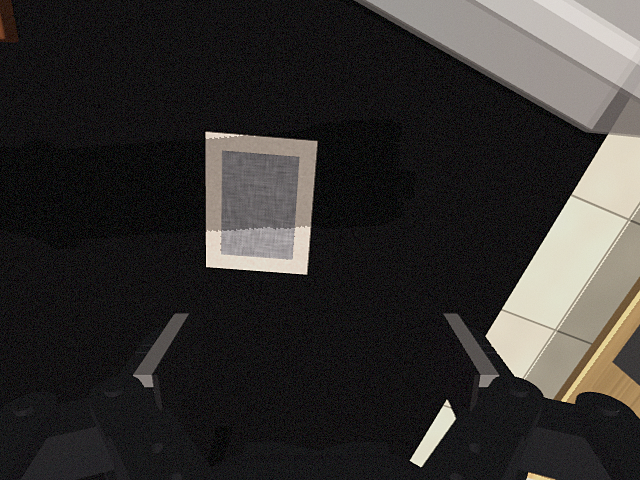

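Three jars have white lids and amber bodies: scene (364,229), (430,243), (461,213), matching side (332,323), (271,362), (276,422). The look-alikes are the blue jar at scene (332,207) and the green ones at (404,217) and (333,257). Next I'll crop in close for measurement.

```bash
python3 - <<'E'
import cv2
a=cv2.imread('pics/scene0.png');b=cv2.imread('pics/side0.png')
cv2.imwrite('pics/c1.png',cv2.resize(a[260:480,90:390],(800,587),interpolation=cv2.INTER_CUBIC))
cv2.imwrite('pics/c2.png',cv2.resize(b[110:275,175:375],(727,600),interpolation=cv2.INTER_CUBIC))
cv2.imwrite('pics/c3.png',cv2.resize(a[180:270,310:490],(800,400),interpolation=cv2.INTER_CUBIC))
E
```

```text
(no output)
```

View pics/c1.png

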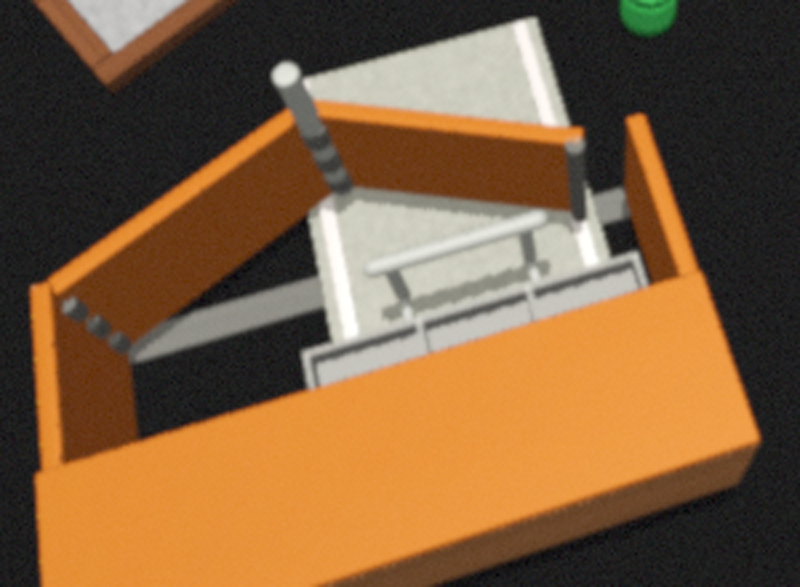

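View pics/c2.png

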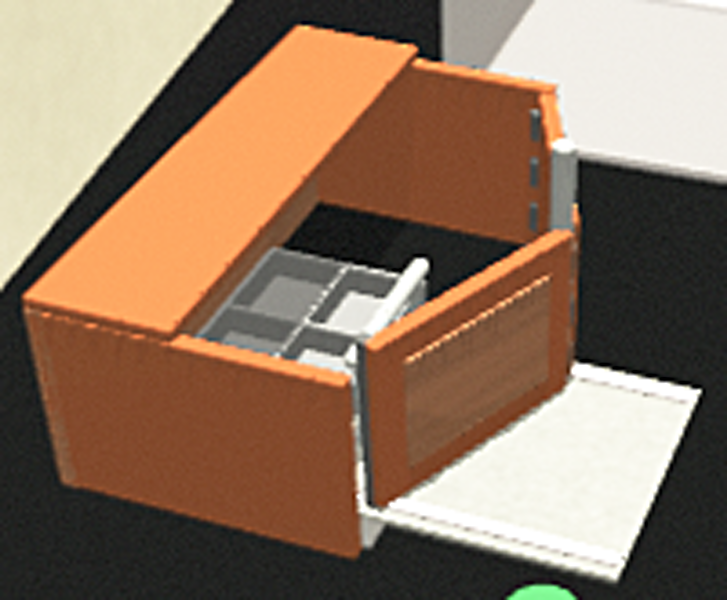

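View pics/c3.png

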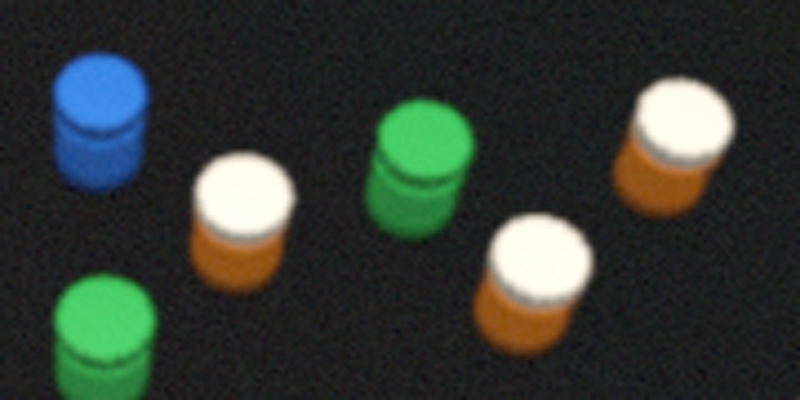

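```bash
python3 - <<'E'
from h import *
s=shot('scene');d=shot('side')
S=lambda p:(s,90+p[0]/2.6667,260+p[1]/2.6667); D=lambda p:(d,175+p[0]/3.636,110+p[1]/3.636)
P={'roofFR':((700,276),(175,332),(100,192,150)),'roofFL':((38,473),(415,47),(100,-192,150)),'roofBR':((757,440),(25,300),(200,192,150)),
'wallR':((645,115),(350,383),(-10,192,140)),'wallL':((32,287),(553,88),(-10,-192,140)),'runR':((537,18),(618,577),(-170,156,6)),'runL':((312,76),(700,390),(-170,-44,6)),'post':((287,75),(565,146),None)}
A=[];B=[]
for k,(a,b,m) in P.items():
    X,e=tri([S(a),D(b)]); print(k,np.round(X,4),np.round(e,1))
    if m: A.append(m);B.append(X)
    else: post=X
A=np.array(A)/1e3;B=np.array(B)
# yaw fit (Kabsch 2D)
a=A[:,:2]-A[:,:2].mean(0);b=B[:,:2]-B[:,:2].mean(0)
th=np.arctan2((a[:,0]*b[:,1]-a[:,1]*b[:,0]).sum(),(a*b).sum())
R=np.array([[np.cos(th),-np.sin(th)],[np.sin(th),np.cos(th)]])
t=B[:,:2].mean(0)-R@A[:,:2].mean(0)
print('yaw',th,'t',t,'res mm',np.round(1e3*(A[:,:2]@R.T+t-B[:,:2]),1).tolist())
pc=R.T@(post[:2]-t);print('post cup',pc)
# jars
for n,c in (('scene',s),('side',d)):
    im=c['color'].astype(int);hsv=cv2.cvtColor(c['color'],cv2.COLOR_RGB2HSV)
    m=((hsv[...,1]<50)&(hsv[...,2]>170)).astype(np.uint8)
    k,l,st,ce=cv2.connectedComponentsWithStats(m)
    for i in range(1,k):
        if 150<st[i][4]<900: print(n,st[i],np.round(ce[i],1),np.round(onz(c,*ce[i],.054),3))
np.savez('cup.npz',th=th,t=t)
E
```

```text
roofFR [0.7374 0.0159 0.1466] [1.5 1.1]
roofFL [ 0.6913 -0.36    0.1504] [0.4 0.2]
roofBR [0.8345 0.0051 0.1466] [0. 0.]
wallR [0.6269 0.0311 0.1397] [1.8 1.5]
wallL [ 0.582  -0.3474  0.1378] [1.  0.6]
runR [0.4651 0.0167 0.0066] [0.7 0.6]
runL [ 0.4428 -0.1625  0.0171] [2.5 2.1]
post [ 0.5398 -0.1654  0.1967] [0.3 0.2]
yaw -0.13333578865979348 t [ 0.61427675 -0.15671772] res mm [[1.5, 4.4], [-3.4, -0.3], [3.5, 1.9], [3.0, 3.8], [-3.1, 1.7], [1.5, 3.8], [-2.9, -15.3]]
post cup [-0.07264397 -0.01846111]
scene [180   0  33  29 339] [191.6  11.7] [-0.424  0.067  0.054]
scene [535   0  25  15 204] [548.8   4.8] [-0.015  1.047  0.054]
scene [171 107  14  28 244] [177.  121.2] [ 0.    -0.092  0.054]
scene [453 198  22  18 293] [463.5 206.5] [0.507 0.405 0.054]
scene [354 215  22  18 315] [364.4 223.6] [0.459 0.19  0.054]
scene [421 229  22  19 331] [431.3 237.8] [0.547 0.3   0.054]
scene [  0 249  20  45 332] [  7.5 274.5] [ 0.276 -0.511  0.054]
scene [498 252  31  27 521] [512.  266.4] [0.671 0.411 0.054]
scene [421 317  27  24 471] [433.  328.4] [0.718 0.199 0.054]
side [430 143  50  18 468] [456.6 151.6] [ 0.224 -0.488  0.054]
side [258 181  35  23 281] [277.  193.2] [ 0.673 -0.165  0.054]
side [402 194  39  25 646] [420.7 205.6] [ 0.313 -0.198  0.054]
side [613 234  27  14 167] [628.  240.1] [-0.159 -0.176  0.054]
side [182 280  38  51 694] [203.7 311.1] [0.699 0.236 0.054]
side [320 305  24  22 383] [332.  315.1] [0.46  0.191 0.054]
side [257 343  27  25 488] [270.3 354.6] [0.548 0.301 0.054]
side [261 401  29  30 653] [275.2 414.9] [0.508 0.406 0.054]
```

```bash
cat >> h.py <<'E'
from scipy.spatial.transform import Rotation as Ro
def fit(A,B):
    a=A[:,:2]-A[:,:2].mean(0);b=B[:,:2]-B[:,:2].mean(0)
    th=np.arctan2((a[:,0]*b[:,1]-a[:,1]*b[:,0]).sum(),(a*b).sum())
    R=np.array([[np.cos(th),-np.sin(th)],[np.sin(th),np.cos(th)]])
    return th,B[:,:2].mean(0)-R@A[:,:2].mean(0)
def cup():
    z=np.load('cup.npz');th=float(z['th']);return np.array([[np.cos(th),-np.sin(th)],[np.sin(th),np.cos(th)]]),z['t']
def c2w(x,y):
    R,t=cup();return R@np.array([x,y])/1e3+t
def st():
    o=bot.get_obs();q=o['tool_rot'];r=Ro.from_quat([q[1],q[2],q[3],q[0]])
    m=r.as_matrix();print('t',round(o['t'],2),'tcp',np.round(o['eef_pos']*1e3,1),'F',np.round(o['contact_force'],1),'w',round(o['gripper_width'],3),'app',np.round(m[:,0],3),'jaw',np.round(m[:,2],3),'jawdeg',round(np.degrees(np.arctan2(m[1,2],m[0,2])),1),'q',np.round(o['q'],2))
    return o
E
python3 - <<'E'
from h import *
A=np.array([[100,192],[100,-192],[200,192],[-10,192],[-10,-192],[-170,156]])/1e3
B=np.array([[.7374,.0159],[.6913,-.36],[.8345,.0051],[.6269,.0311],[.582,-.3474],[.4651,.0167]])
th,t=fit(A,B);np.savez('cup.npz',th=th,t=t);R,t=cup()
print(th,t,np.round(1e3*(A@R.T+t-B),1).tolist())
print('post',R.T@(np.array([.5398,-.1654])-t))
for q in (0,.41,.7,1,1.3,1.45): print(q,np.round(c2w(-180*np.sin(q),-180+180*np.cos(q))*1e3))
for x,y in ((22,56),(-153,56),(-99,132),(-99,-20),(-39,56)): print(x,y,np.round(c2w(x,y)*1e3))
st()
s=shot('scene');d=shot('side')
for n,c in (('scene',s),('side',d)):
    hsv=cv2.cvtColor(c['color'],cv2.COLOR_RGB2HSV)
    for nm,lo,hi in (('g',50,75),('b',105,120)):
        m=((hsv[...,1]>120)&(hsv[...,2]>150)&(hsv[...,0]>lo)&(hsv[...,0]<hi)).astype(np.uint8)
        k,l,s_,ce=cv2.connectedComponentsWithStats(m)
        for i in range(1,k):
            if 150<s_[i][4]<900: print(n,nm,np.round(ce[i],1),np.round(onz(c,*ce[i],.054),3))
# lid heights by two views
for a,b in (((364.4,223.6),(332,315.1)),((431.3,237.8),(270.3,354.6)),((463.5,206.5),(275.2,414.9))): print(tri([(s,*a),(d,*b)]))
E
```

```text
-0.12185459404274179 [ 0.61440944 -0.15974889] [[-0.4, 2.8], [-1.0, -2.5], [1.8, 1.4], [0.9, 0.9], [-0.9, -1.7], [-0.5, -0.9]]
post [-0.07336929 -0.01467822]
0 [ 614. -160.]
0.41 [ 541. -166.]
0.7 [ 494. -188.]
1 [ 454. -223.]
1.3 [ 426. -270.]
1.45 [ 418. -295.]
22 56 [ 643. -107.]
-153 56 [469. -86.]
-99 132 [532. -17.]
-99 -20 [ 514. -168.]
-39 56 [583. -99.]
t 0.25 tcp [ 250.8 -626.4  200.4] F [-0.   0.3  0.4] w 1.001 app [-0.     0.001 -1.   ] jaw [ 0.372 -0.928 -0.001] jawdeg -68.2 q [ 1.08  0.48  0.02  1.56 -0.01  1.11 -0.08]
scene g [405.4 211.2] [0.466 0.285 0.054]
scene g [333.1 251.5] [0.493 0.101 0.054]
scene b [332.2 203.2] [0.383 0.15  0.054]
side g [323.8 285.1] [0.492 0.119 0.054]
side g [316.8 353.9] [0.469 0.282 0.054]
side g [317.6 372.9] [0.46  0.318 0.054]
side b [407.3  29. ] [ 0.449 -1.615  0.054]
side b [545.9  62.3] [-0.147 -1.324  0.054]
side b [378.1 307.5] [0.377 0.153 0.054]
side b [375.6 323.5] [0.377 0.193 0.054]
(array([0.45955845, 0.19026479, 0.05381643]), [np.float64(0.4531629042801764), np.float64(0.5049730130968789)])
(array([0.5475019 , 0.30051382, 0.05358043]), [np.float64(0.39851494311548824), np.float64(0.47254641947226017)])
(array([0.50744455, 0.40526552, 0.05390089]), [np.float64(0.3673358660806008), np.float64(0.5072075387218997)])
```

Cupboard yaw is about -0.122 with its origin at (614,-160) mm, and the fit residuals are under 3 mm. The post agrees with q≈0.42 and a 197 mm top. The jar lids measure 54 mm high. Next I'll go above the post with the jaws turned about 45°.

Request:
drive_tool --slide '[[0,0,70],[290,460,70],[290,460,70],[290,460,70],[290,460,70],[290,460,70],[290,460,70],[290,460,70],[290,460,70],[290,460,70]]' --turn '[[0,0,0.15],[0,0,0.3],[0,0,0.45],[0,0,0.6],[0,0,0.75],[0,0,0.9],[0,0,1.05],[0,0,1.2],[0,0,1.35],[0,0,1.5]]' --gripper '[0.45,0.45,0.45,0.45,0.45,0.45,0.45,0.45,0.45,0.45]'

```text
t: 1.35
eef_pos: [0.4913, -0.2445, 0.2677]
tool_rot: [0.698, -0.111, 0.698, 0.111]
contact_force: [1.5, -1.4, -0.1]
gripper_width: 0.449
```

```bash
python3 -c "
from h import *
st()"
```

```text
t 1.35 tcp [ 491.3 -244.5  267.7] F [ 1.5 -1.4 -0.1] w 0.449 app [ 0.    -0.001 -1.   ] jaw [ 0.951  0.311 -0.   ] jawdeg 18.1 q [ 0.72  0.24 -0.44  1.75  0.11  1.17  0.56]
```

Request:
drive_tool --slide '[[49,78,0],[49,78,0],[49,78,0],[49,78,0],[49,78,0]]' --turn '[[0,0,0.15],[0,0,0.3],[0,0,0.47],[0,0,0.47],[0,0,0.47]]' --gripper '[0.45,0.45,0.45,0.45,0.45]'

```text
t: 1.85
eef_pos: [0.5399, -0.1676, 0.2675]
tool_rot: [0.654, -0.27, 0.654, 0.269]
contact_force: [-0.5, -1.4, -0.4]
gripper_width: 0.453
```

```bash
python3 -c "
from h import *
st();shot('wrist','w1.png');shot('side','s1.png')"
```

```text
t 1.85 tcp [ 539.9 -167.6  267.5] F [-0.5 -1.4 -0.4] w 0.453 app [-0.    -0.001 -1.   ] jaw [ 0.71   0.704 -0.001] jawdeg 44.8 q [ 0.64  0.29 -0.56  1.71  0.16  1.19  0.82]
```

View pics/w1.png

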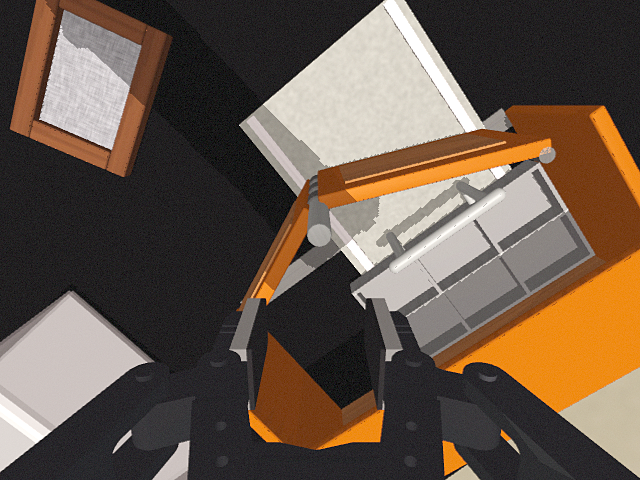

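View pics/s1.png

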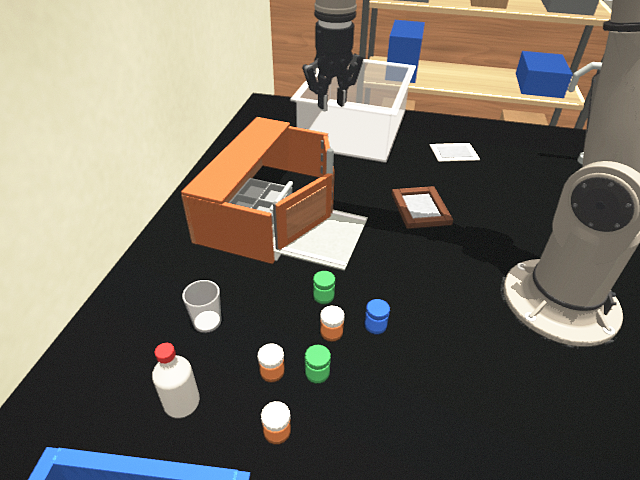

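Wrist view: the post top is at (318,233), centred between the fingers. I'll check its position across the views and work out the arc waypoints.

```bash
python3 - <<'E'
from h import *
w=shot('wrist');s=shot('scene')
print(onz(w,319,236,.197))
o=st();p=o['eef_pos'][:2]*1e3
for q in np.arange(.45,1.46,.1): print(round(q,2),np.round(c2w(-180*np.sin(q),-180+180*np.cos(q))*1e3-p))
E
```

```text
[ 0.54098192 -0.16598018  0.197     ]
t 2.05 tcp [ 539.9 -167.7  267.7] F [-0.3  0.9 -0. ] w 0.448 app [ 0.    -0.001 -1.   ] jaw [ 0.71   0.705 -0.001] jawdeg 44.8 q [ 0.64  0.29 -0.56  1.71  0.16  1.19  0.82]
0.45 [-5. -0.]
0.55 [-22.  -7.]
0.65 [-38. -15.]
0.75 [-53. -25.]
0.85 [-67. -36.]
0.95 [-80. -49.]
1.05 [-91. -63.]
1.15 [-101.  -78.]
1.25 [-110.  -94.]
1.35 [-117. -110.]
1.45 [-122. -127.]
```

Request:
drive_tool --slide '[[1,2,-40],[1,2,-80],[1,2,-110],[1,2,-110],[-5,0,-110],[-22,-7,-110],[-38,-15,-110],[-53,-25,-110],[-67,-36,-110],[-67,-36,-110]]' --turn '[[0,0,0],[0,0,0],[0,0,0],[0,0,0],[0,0,0],[0,0,0],[0,0,0],[0,0,0],[0,0,0],[0,0,0]]' --gripper '[0.45,0.45,0.45,0.45,0.45,0.45,0.45,0.45,0.45,0.45]'

```text
t: 3.05
eef_pos: [0.4711, -0.2066, 0.1591]
tool_rot: [0.654, -0.269, 0.655, 0.267]
contact_force: [-0.1, 0.2, -0.2]
gripper_width: 0.451
```

```bash
python3 -c "
from h import *
st();shot('wrist','w2.png')"
```

```text
t 3.05 tcp [ 471.1 -206.6  159.1] F [-0.1  0.2 -0.2] w 0.451 app [ 0.001 -0.004 -1.   ] jaw [ 0.713  0.701 -0.002] jawdeg 44.5 q [ 0.74  0.31 -0.53  1.95  0.2   0.93  0.88]
```

View pics/w2.png

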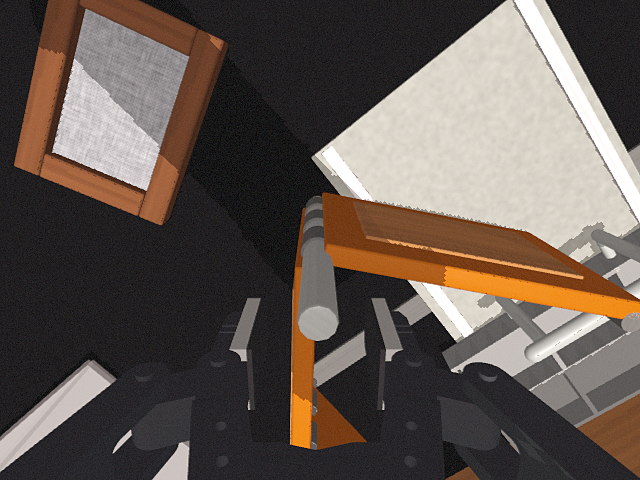

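```bash
python3 - <<'E'
from h import *
w=shot('wrist');s=shot('scene','s2.png')
X=onz(w,318,322,.198);print(X); R,t=cup();c=R.T@(X[:2]-t);print(c,'q',np.arcsin(-c[0]/.18),np.arccos((c[1]+.18)/.18)); o=st();print(R.T@(o['eef_pos'][:2]-t))
E
```

```text
[ 0.47159216 -0.20295071  0.198     ]
[-0.13650695 -0.06024138] q 0.8608118123627784 0.8428663537786044
t 3.2 tcp [ 473.7 -203.9  158.8] F [-0.2 -0.5 -1. ] w 0.45 app [ 0.002 -0.002 -1.   ] jaw [0.71  0.704 0.   ] jawdeg 44.8 q [ 0.74  0.31 -0.54  1.95  0.2   0.93  0.88]
[-0.13426389 -0.0609022 ]
```

View pics/s2.png

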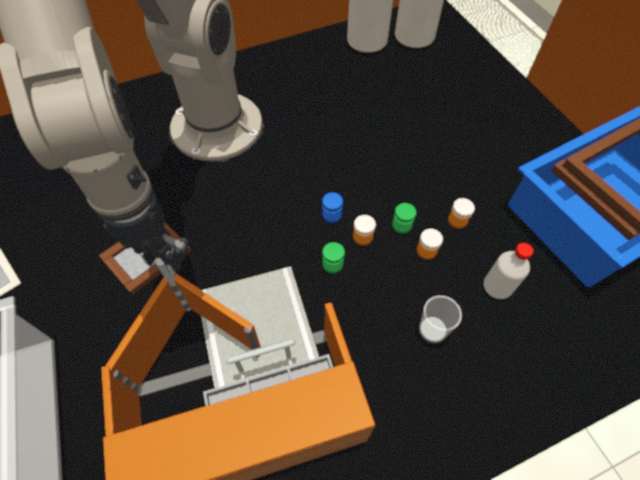

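Request:
drive_tool --slide '[[-14,-13,0],[-25,-27,0],[-35,-42,0],[-44,-58,0],[-51,-74,0],[-56,-91,0],[-60,-95,0],[-63,-99,0],[-63,-100,0],[-63,-100,0]]' --turn '[[0,0,0],[0,0,0],[0,0,0],[0,0,0],[0,0,0],[0,0,0],[0,0,0],[0,0,0],[0,0,0],[0,0,0]]' --gripper '[0.45,0.45,0.45,0.45,0.45,0.45,0.45,0.45,0.45,0.45]'

```text
t: 4.2
eef_pos: [0.4112, -0.3032, 0.1588]
tool_rot: [0.654, -0.271, 0.653, 0.269]
contact_force: [-0.1, -0.7, -0.2]
gripper_width: 0.451
```

```bash
python3 - <<'E'
from h import *
w=shot('wrist','w3.png');s=shot('scene','s3.png'); st()
E
```

```text
t 4.3 tcp [ 411.1 -303.2  158.8] F [0.3 0.  0.4] w 0.453 app [ 0.002 -0.002 -1.   ] jaw [0.709 0.705 0.   ] jawdeg 44.8 q [ 0.93  0.29 -0.49  1.96  0.17  0.92  1.13]
```

View pics/s3.png

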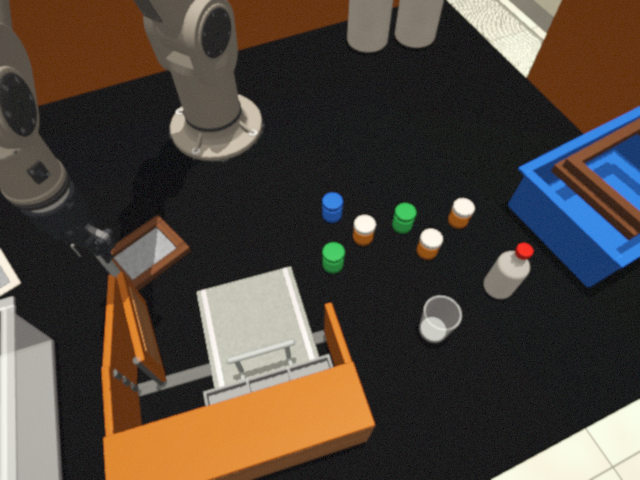

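View pics/w3.png

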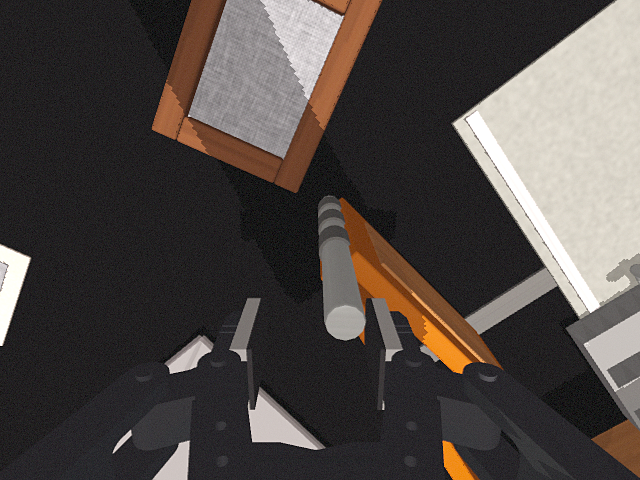

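Request:
drive_tool --slide '[[-3,-6,0],[-5,-9,0],[-6,-12,0],[-6,-12,0]]' --turn '[[0,0,0],[0,0,0],[0,0,0],[0,0,0]]' --gripper '[0.45,0.45,0.45,0.45]'

```text
t: 4.7
eef_pos: [0.4107, -0.3043, 0.1587]
tool_rot: [0.656, -0.27, 0.649, 0.275]
contact_force: [11.1, 25.8, 1.1]
gripper_width: 0.451
```

```bash
python3 - <<'E'
from h import *
w=shot('wrist','w4.png');o=st()
R,t=cup()
im=w['color'];print(R.T@(o['eef_pos'][:2]-t))
# post top blob
g=cv2.cvtColor(im,cv2.COLOR_RGB2GRAY)[280:350,300:400];hsv=cv2.cvtColor(im,cv2.COLOR_RGB2HSV)
m=((hsv[...,1]<40)&(hsv[...,2]>125)).astype(np.uint8);m[:,:260]=0;m[:,372:]=0;m[:270]=0;m[360:]=0
k,l,s_,ce=cv2.connectedComponentsWithStats(m)
for i in range(1,k):
    if s_[i][4]>100:
        X=onz(w,*ce[i],.198);c=R.T@(X[:2]-t);print(s_[i],ce[i],X,c,np.arccos(np.clip((c[1]+.18)/.18,-1,1)))
E
```

```text
t 4.75 tcp [ 410.7 -304.3  158.6] F [11.9 25.6  1.3] w 0.449 app [ 0.007  0.01  -1.   ] jaw [0.702 0.712 0.012] jawdeg 45.4 q [ 0.94  0.3  -0.49  1.96  0.16  0.92  1.16]
[-0.18464354 -0.16822256]
[ 328  303   40   37 1112] [348.2544964  320.66456835] [ 0.4170319  -0.29376062  0.198     ] [-0.17962441 -0.1570099 ] 1.4427237137314368
```

View pics/w4.png

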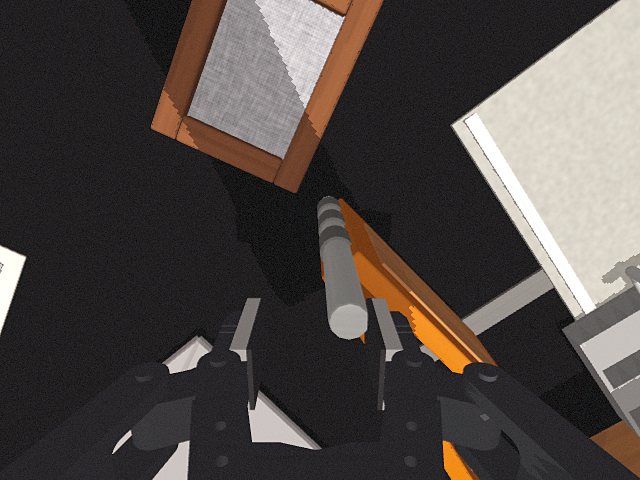

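The door is at its stop: I see a 28 N reaction, and the post measures q≈1.44. Next I'll back off, lift and go over to the bar.

Request:
drive_tool --slide '[[8,12,0],[8,12,50],[8,12,100],[58,50,110],[108,90,110],[158,130,110],[208,170,110],[232,197,110],[232,197,110],[232,197,110]]' --turn '[[0,0,0],[0,0,0],[0,0,-0.1],[0,0,-0.25],[0,0,-0.4],[0,0,-0.55],[0,0,-0.7],[0,0,-0.85],[0,0,-0.915],[0,0,-0.915]]' --gripper '[0.45,0.45,0.45,0.5,0.5,0.5,0.5,0.5,0.5,0.5]'

```text
t: 5.75
eef_pos: [0.6458, -0.1001, 0.2683]
tool_rot: [0.711, 0.043, 0.701, -0.04]
contact_force: [-0.1, 1.1, -0.1]
gripper_width: 0.503
```

```bash
python3 - <<'E'
from h import *
w=shot('wrist','w5.png');s=shot('scene','s5.png');o=st()
for y in (1,56,111): print(np.round(proj(w,[*c2w(22,y),.092])),np.round(proj(s,[*c2w(22,y),.092])))
E
```

```text
t 5.85 tcp [ 643.9 -104.   268.1] F [-0.7 -0.2  0.4] w 0.501 app [ 0.012  0.002 -1.   ] jaw [ 0.993 -0.117  0.012] jawdeg -6.7 q [ 0.4   0.42 -0.47  1.52  0.2   1.24 -0.21]
[310. 267.] [230. 361.]
[310. 209.] [261. 351.]
[310. 146.] [292. 342.]
```

View pics/w5.png

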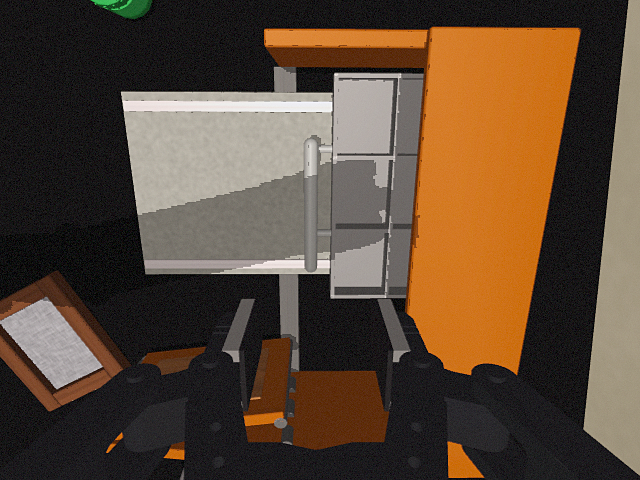

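View pics/s5.png

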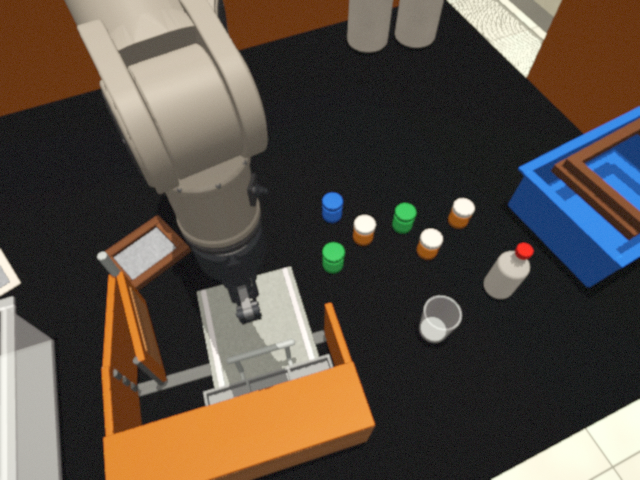

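Bar predicted at wrist (310,146)–(310,267) and seen at (311,140)–(311,270). The door is visibly folded away. Next I'll descend and pinch.

Request:
drive_tool --slide '[[-1,-3,-50],[-1,-3,-100],[-1,-3,-150],[-1,-3,-180],[-1,-3,-191],[-1,-3,-191],[-1,-3,-191],[-1,-3,-191],[-1,-3,-191],[-1,-3,-191]]' --turn '[[0,0.012,0],[0,0.012,0],[0,0.012,0],[0,0.012,0],[0,0.012,0],[0,0.012,0],[0,0.012,0],[0,0.012,0],[0,0.012,0],[0,0.012,0]]' --gripper '[0.5,0.5,0.5,0.5,0.5,0.5,0.05,0.05,0.05,0.05]' --squeeze 30

```text
t: 6.85
eef_pos: [0.6435, -0.1071, 0.0783]
tool_rot: [0.707, 0.042, 0.705, -0.041]
contact_force: [-0.3, 0.6, -0.1]
gripper_width: 0.048
```

```bash
python3 - <<'E'
from h import *
st()
E
```

```text
t 6.85 tcp [ 643.5 -107.1   78.3] F [-0.3  0.6 -0.1] w 0.048 app [ 0.002  0.001 -1.   ] jaw [ 0.993 -0.117  0.002] jawdeg -6.7 q [ 0.37  0.6  -0.42  1.69  0.3   0.91 -0.29]
```

```bash
python3 - <<'E'
from h import *
w=shot('wrist','w6.png');s=shot('side','d6.png');st()
cv2.imwrite('pics/d6c.png',cv2.resize(s['color'][90:290,170:400,::-1],(690,600)))
E
```

```text
t 6.95 tcp [ 643.1 -106.9   77.7] F [-0.3  0.2 -0.7] w 0.05 app [ 0.001  0.001 -1.   ] jaw [ 0.993 -0.116  0.001] jawdeg -6.7 q [ 0.37  0.6  -0.42  1.69  0.3   0.91 -0.29]
```

View pics/w6.png

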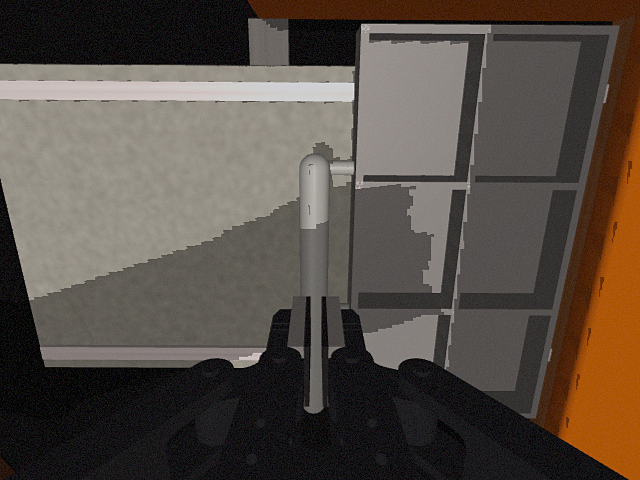

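View pics/d6c.png

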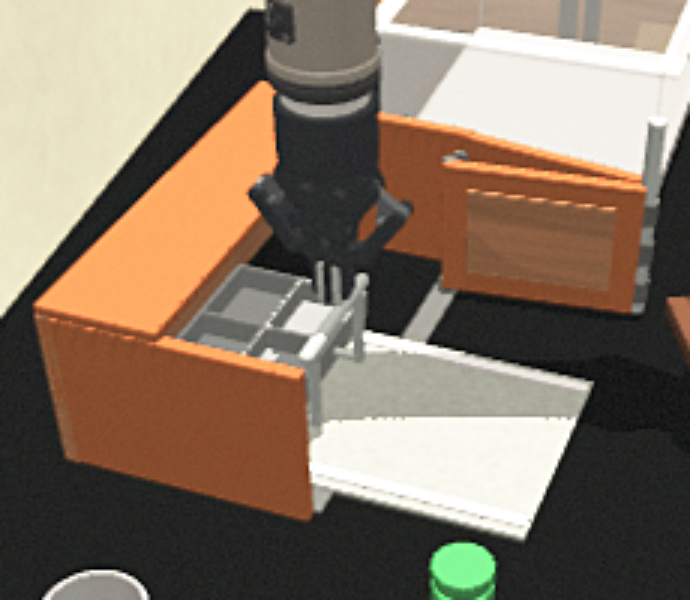

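```bash
python3 - <<'E'
from h import *
s=shot('side');w=shot('wrist');o=st()
f=lambda X:np.round((proj(s,X)-[170,90])*3)
p=o['eef_pos'];print('tcp',f(p),'grasp',f(p+[0,0,.0187]),'up50',f(p+[0,0,.07]))
for y in (1,11,56,101,111): print('bar',y,f([*c2w(22,y),.092]),np.round(proj(w,[*c2w(22,y),.092])))
print(np.round(proj(w,p)),np.round(proj(w,p+[0,0,.0187])))
cv2.imwrite('pics/w7.png',cv2.resize(w['color'][260:440,230:400,::-1],(567,600)))
E
```

```text
t 7.05 tcp [ 642.9 -107.    77.3] F [-0.3 -0.3  0.7] w 0.048 app [ 0.001  0.002 -1.   ] jaw [ 0.993 -0.117  0.   ] jawdeg -6.7 q [ 0.37  0.61 -0.42  1.69  0.3   0.91 -0.29]
tcp [336. 332.] grasp [335. 313.] up50 [332. 258.]
bar 1 [361. 280.] [314. 403.]
bar 11 [356. 287.] [314. 385.]
bar 56 [335. 317.] [315. 298.]
bar 101 [312. 349.] [315. 197.]
bar 111 [307. 357.] [315. 172.]
[315. 284.] [315. 303.]
```

View pics/w7.png

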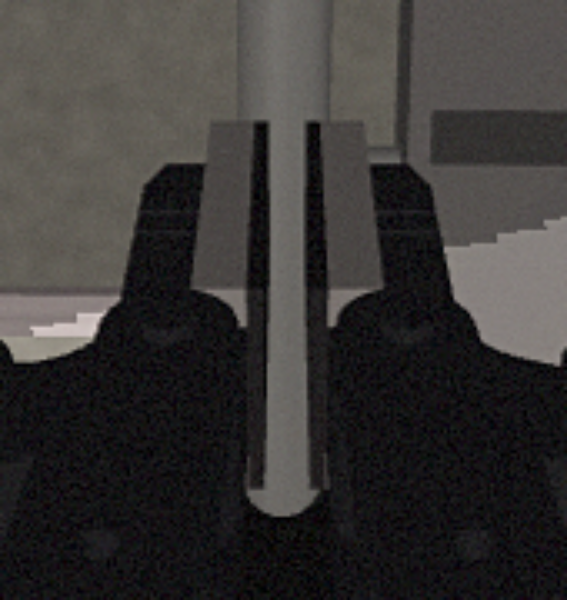

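```bash
python3 - <<'E'
from h import *
s=shot('side');c=shot('scene')
cv2.imwrite('pics/d8.png',cv2.resize(s['color'][165:225,250:310,::-1],(600,600),interpolation=cv2.INTER_CUBIC))
cv2.imwrite('pics/c8.png',cv2.resize(c['color'][300:400,210:310,::-1],(600,600),interpolation=cv2.INTER_CUBIC))
E
```

```text
(no output)
```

View pics/d8.png

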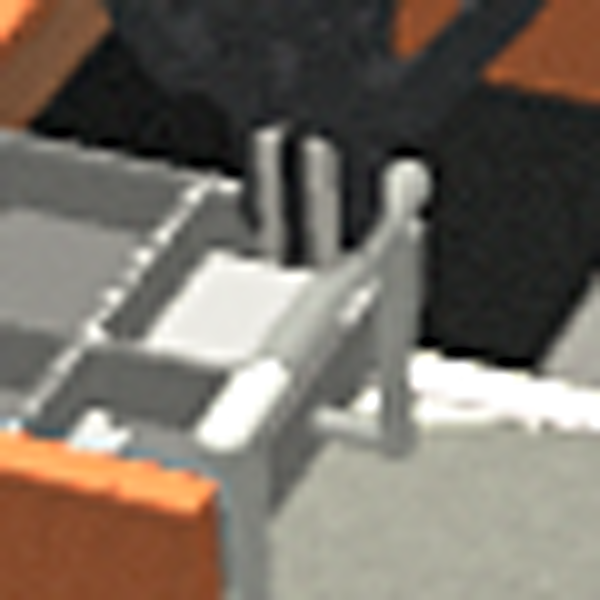

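View pics/c8.png

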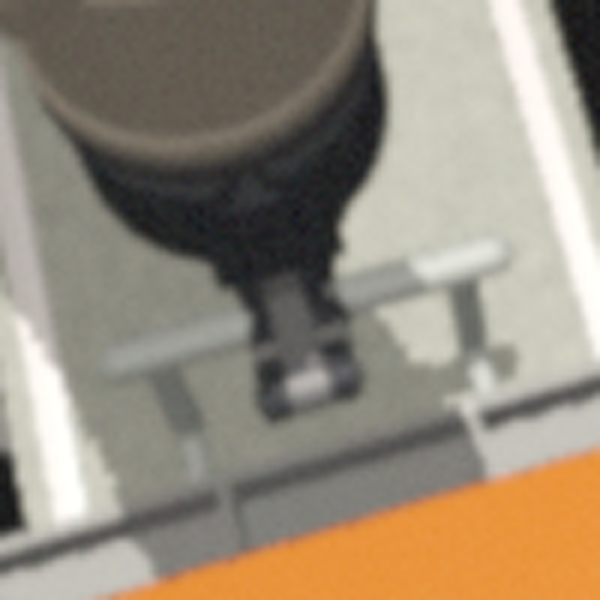

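```bash
python3 - <<'E'
from h import *
s=shot('side');w=shot('wrist');o=st();p=o['eef_pos']
q=o['tool_rot'];m=Ro.from_quat([q[1],q[2],q[3],q[0]]).as_matrix()
C=-np.array(w['R']).T@w['t'];print('cam in tool',m.T@(C-p))
for b in (0,.01,.02,.03,.04):
  for wd in (0.0,.011):
    X=p-m[:,0]*b+np.array([0,1,0])*wd
    print(b,wd,np.round(proj(w,X+m[:,2]*.006)),np.round((proj(s,X)-[250,165])*10))
E
```

```text
t 7.25 tcp [ 642.8 -106.9   77. ] F [-0.  -0.4  0.1] w 0.053 app [ 0.     0.002 -1.   ] jaw [ 0.993 -0.117 -0.   ] jawdeg -6.7 q [ 0.37  0.61 -0.42  1.69  0.3   0.91 -0.29]
cam in tool [-0.17314547  0.07991562  0.00017687]
0 0.0 [328. 284.] [319. 357.]
0 0.011 [325. 263.] [307. 384.]
0.01 0.0 [328. 294.] [318. 323.]
0.01 0.011 [326. 271.] [305. 350.]
0.02 0.0 [329. 304.] [316. 289.]
0.02 0.011 [326. 281.] [303. 316.]
0.03 0.0 [330. 316.] [314. 255.]
0.03 0.011 [327. 291.] [301. 281.]
0.04 0.0 [331. 329.] [313. 220.]
0.04 0.011 [328. 303.] [300. 246.]
```

The fingers shut to 0.05 with no force, and the views put the visible tips above the bar. I'll lift clear and measure where the tips really are.

Request:
drive_tool --slide '[[0,0,40],[0,0,90],[0,0,120],[0,0,120],[0,0,120]]' --turn '[[0,0,0],[0,0,0],[0,0,0],[0,0,0],[0,0,0]]' --gripper '[0.05,0.05,0.05,0.05,0.05]'

```text
t: 7.75
eef_pos: [0.643, -0.107, 0.1975]
tool_rot: [0.706, 0.042, 0.705, -0.041]
contact_force: [-0.7, 0.7, -0.3]
gripper_width: 0.048
```

```bash
python3 - <<'E'
from h import *
s=shot('side');c=shot('scene');w=shot('wrist');o=st()
p=o['eef_pos']
us=proj(s,p).astype(int);uc=proj(c,p).astype(int);print(us,uc)
for n,im,u in (('d9',s,us),('c9',c,uc)):
    a=im['color'][u[1]-45:u[1]+35,u[0]-40:u[0]+40,::-1].copy();a=cv2.resize(a,(560,560),interpolation=cv2.INTER_CUBIC)
    for b,col in ((0,(0,0,255)),(.0187,(0,255,0)),(.035,(255,0,0))):
        x=(proj(im,p+[0,0,b])-[u[0]-40,u[1]-45])*7;cv2.drawMarker(a,tuple(x.astype(int)+3),col,0,12,1)
    cv2.imwrite(f'pics/{n}.png',a)
E
```

```text
t 7.9 tcp [ 641.7 -107.   195.2] F [-1.  -0.1 -0.1] w 0.052 app [-0.003  0.002 -1.   ] jaw [ 0.993 -0.117 -0.003] jawdeg -6.7 q [ 0.4   0.48 -0.46  1.6   0.23  1.12 -0.23]
[280 158] [253 329]
```

View pics/d9.png

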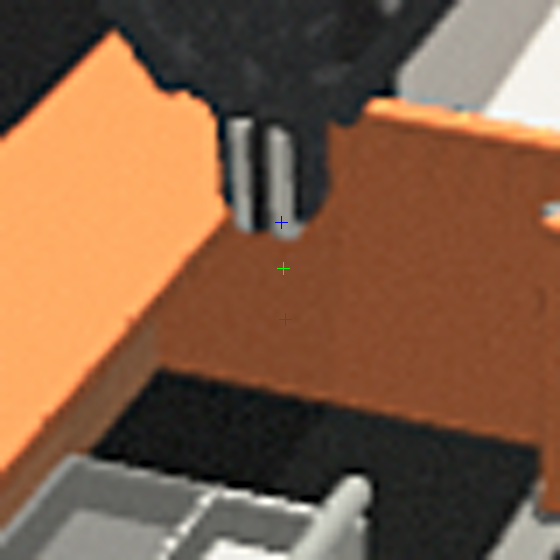

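View pics/c9.png

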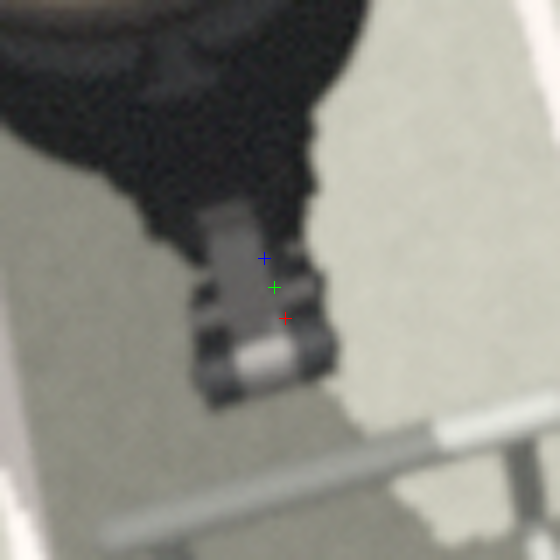

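All views put the physical fingertips about 35 mm short of the reported TCP, and the bar test shows it's more than 21 mm. I'll pinch deeper at TCP z≈47, which is clear of the tray under either reading.

Request:
drive_tool --slide '[[0,0,-30],[1,0,-80],[1,0,-110],[1,0,-130],[1,0,-148],[1,0,-148],[1,0,-148],[1,0,-148],[1,0,-148],[1,0,-148]]' --turn '[[0,0,0],[0,0,0],[0,0,0],[0,0,0],[0,0,0],[0,0,0],[0,0,0],[0,0,0],[0,0,0],[0,0,0]]' --gripper '[0.4,0.4,0.4,0.4,0.4,0.4,0.0,0.0,0.0,0.0]' --squeeze 30

```text
t: 8.9
eef_pos: [0.6426, -0.1068, 0.0477]
tool_rot: [0.705, 0.042, 0.707, -0.041]
contact_force: [-1.1, 1.7, -1.4]
gripper_width: 0.127
```

```bash
python3 - <<'E'
from h import *
s=shot('side');w=shot('wrist','w10.png');st()
cv2.imwrite('pics/d10.png',cv2.resize(s['color'][145:225,230:330,::-1],(750,600),interpolation=cv2.INTER_CUBIC))
E
```

```text
t 9.0 tcp [ 642.6 -106.9   47.7] F [-2.3  1.5  0.7] w 0.129 app [-0.003  0.002 -1.   ] jaw [ 0.993 -0.117 -0.003] jawdeg -6.7 q [ 0.36  0.64 -0.41  1.71  0.32  0.86 -0.3 ]
```

View pics/d10.png

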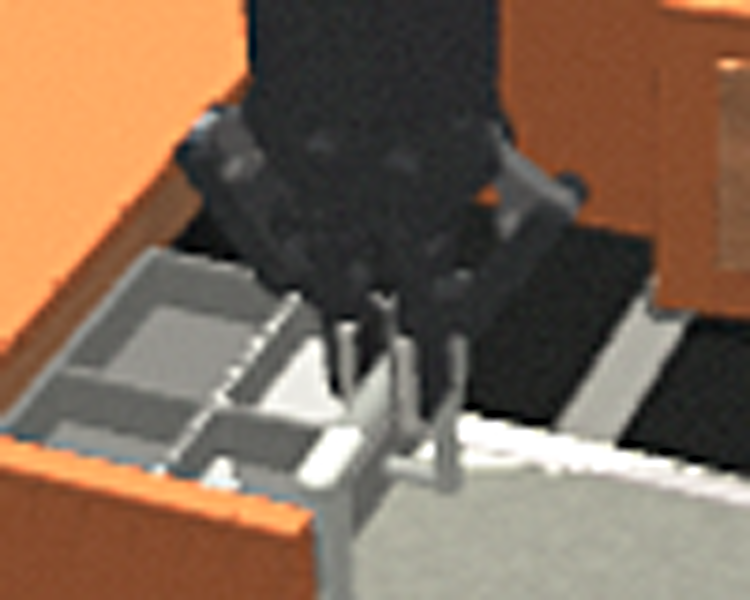

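View pics/w10.png

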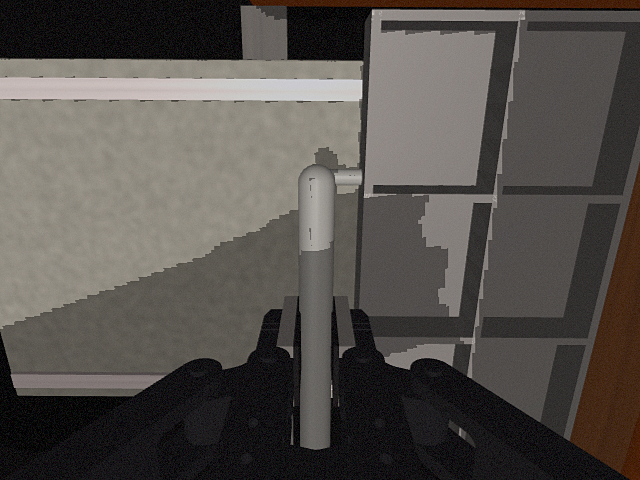

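The bar is held (opening 0.129 ≈ 11 mm). Next I'll draw the carriage out along cupboard -x.

Request:
drive_tool --slide '[[-20,2,0],[-40,5,0],[-60,7,0],[-80,10,0],[-100,12,0],[-120,15,0],[-140,17,0],[-158,19,0],[-170,21,0],[-174,21,0]]' --turn '[[0,0,0],[0,0,0],[0,0,0],[0,0,0],[0,0,0],[0,0,0],[0,0,0],[0,0,0],[0,0,0],[0,0,0]]' --gripper '[0,0,0,0,0,0,0,0,0,0]'

```text
t: 10.0
eef_pos: [0.4689, -0.0854, 0.0478]
tool_rot: [0.706, 0.042, 0.706, -0.04]
contact_force: [9.8, 2.2, -21.3]
gripper_width: 0.121
```

Request:
drive_tool --slide '[[-2,0,0],[-4,0,0],[-4,0,0]]' --turn '[[0,0,0],[0,0,0],[0,0,0]]' --gripper '[0,0,0]'

```text
t: 10.3
eef_pos: [0.4692, -0.0854, 0.0478]
tool_rot: [0.708, 0.042, 0.703, -0.04]
contact_force: [11.9, 0.4, -24.0]
gripper_width: 0.124
```

```bash
python3 - <<'E'
from h import *
s=shot('scene','s11.png');st()
E
```

```text
t 10.35 tcp [469.2 -85.3  47.8] F [ 12.3   0.5 -23.4] w 0.123 app [ 0.007  0.004 -1.   ] jaw [ 0.993 -0.116  0.006] jawdeg -6.6 q [ 0.44  0.41 -0.46  2.13  0.29  0.65 -0.34]
```

View pics/s11.png

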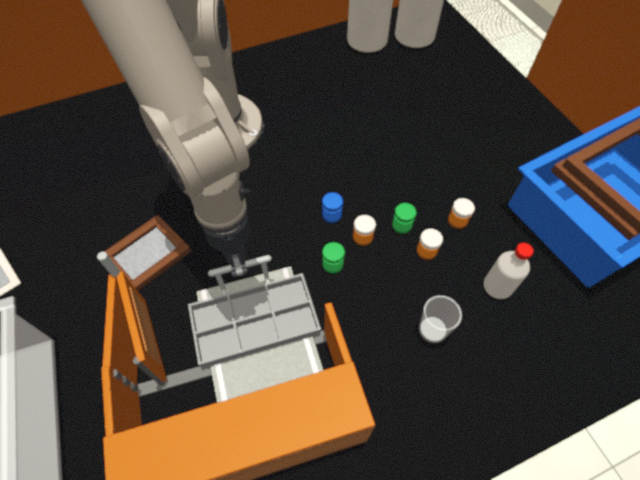

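The carriage is at its stop: TCP x travel was 174 mm, 12 N reaction. Next I'll release, lift and go above the first jar.

Request:
drive_tool --slide '[[1,0,0],[1,0,0],[1,0,0],[1,0,30],[1,0,75],[1,0,120],[-9,50,130],[-9,100,130],[-9,150,130],[-9,200,130]]' --turn '[[0,0,0],[0,0,0],[0,0,0],[0,0,0],[0,0,0],[0,0,0],[0,0,0],[0,0,0],[0,0,0],[0,0,0]]' --gripper '[0.4,0.4,0.4,0.4,0.4,0.4,0.7,0.75,0.75,0.75]'

```text
t: 11.35
eef_pos: [0.46, 0.1142, 0.1787]
tool_rot: [0.709, 0.043, 0.703, -0.04]
contact_force: [0.8, -0.2, -0.4]
gripper_width: 0.752
```

```bash
python3 - <<'E'
from h import *
w=shot('wrist','w12.png');s=shot('scene','s12.png');d=shot('side','d12.png');st()
R,t=cup()
for n,c in (('scene',s),('side',d)):
    hsv=cv2.cvtColor(c['color'],cv2.COLOR_RGB2HSV)
    m=((hsv[...,1]<50)&(hsv[...,2]>170)).astype(np.uint8)
    k,l,st_,ce=cv2.connectedComponentsWithStats(m)
    for i in range(1,k):
        X=onz(c,*ce[i],.054)
        if 150<st_[i][4]<900 and .35<X[0]<.65 and X[1]>.05 : print(n,np.round(ce[i],1),np.round(X,3))
E
```

```text
t 11.5 tcp [459.7 116.5 178.5] F [-0.4 -1.3  0.1] w 0.751 app [ 0.008  0.005 -1.   ] jaw [ 0.994 -0.109  0.007] jawdeg -6.2 q [ 0.21  0.23 -0.66  2.02  0.17  0.94 -0.65]
scene [463.5 206.5] [0.507 0.405 0.054]
scene [364.4 223.6] [0.459 0.19  0.054]
scene [431.3 237.8] [0.547 0.3   0.054]
side [332.  315.6] [0.46  0.192 0.054]
side [270.3 355. ] [0.548 0.302 0.054]
side [275.3 415.3] [0.508 0.406 0.054]
```

View pics/w12.png

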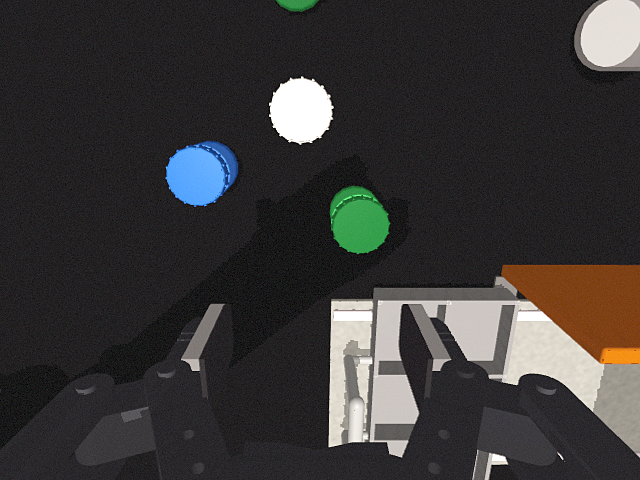

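View pics/s12.png

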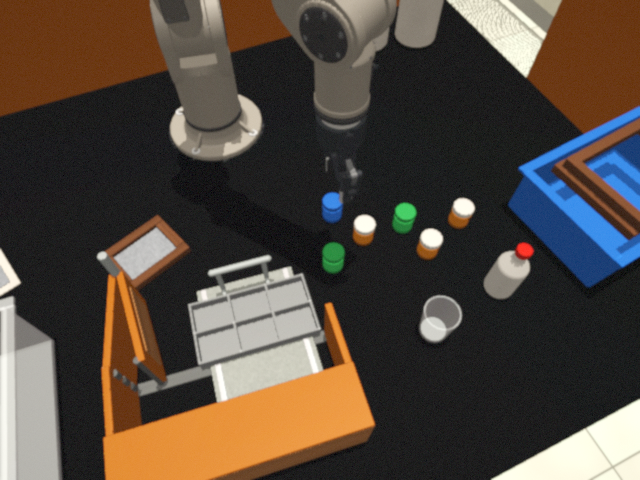

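Wrist: jar1's lid is at (301,110), blue at (197,175) and green at (360,220). Next I'll cast rays for each and check clearances.

```bash
python3 - <<'E'
from h import *
w=shot('wrist')
for n,u in (('jar',(301,110)),('blue',(197,175)),('green',(360,220))): print(n,onz(w,*u,.056))
o=st()
s=shot('scene');hsv=cv2.cvtColor(s['color'],cv2.COLOR_RGB2HSV)
# jar lid height from wrist + scene
print(tri([(w,301,110),(s,364.4,223.0)]))
# tip corners of open pads at 0.75: (205..230,305),(403..430,305)
for b in (.03,.035,.04,.045,.05):
    q=o['tool_rot'];m=Ro.from_quat([q[1],q[2],q[3],q[0]]).as_matrix();p=o['eef_pos']
    print(b,[np.round(proj(w,p-m[:,0]*b+m[:,1]*.011+m[:,2]*k)) for k in (-.032,.032)])
E
```

```text
jar [0.45934166 0.19438416 0.056     ]
blue [0.37830018 0.15762615 0.056     ]
green [0.49435772 0.11035179 0.056     ]
t 11.55 tcp [459.9 113.8 178.1] F [-0.2 -0.6 -0.2] w 0.755 app [ 0.007  0.003 -1.   ] jaw [ 0.994 -0.112  0.007] jawdeg -6.5 q [ 0.21  0.23 -0.66  2.02  0.17  0.94 -0.65]
(array([0.45802692, 0.19264427, 0.05296485]), [np.float64(3.1051341905300003), np.float64(1.0097930820834582)])
0.03 [array([235., 297.]), array([397., 297.])]
0.035 [array([232., 302.]), array([400., 303.])]
0.04 [array([229., 309.]), array([403., 309.])]
0.045 [array([227., 315.]), array([406., 316.])]
0.05 [array([224., 323.]), array([409., 323.])]
```

Request:
drive_tool --slide '[[-1,40,0],[-1,77,0],[-1,77,0],[-1,77,-40],[-1,77,-80],[-1,77,-120],[-1,77,-150],[-1,77,-165],[-1,77,-165],[-1,77,-165]]' --turn '[[0,0,0],[0,0,0],[0,0,0],[0,0,0],[0,0,0],[0,0,0],[0,0,0],[0,0,0],[0,0,0],[0,0,0]]' --gripper '[0.75,0.75,0.75,0.75,0.75,0.75,0.75,0.75,0.75,0.75]'

```text
t: 12.6
eef_pos: [0.4599, 0.1888, 0.0137]
tool_rot: [0.709, 0.042, 0.703, -0.04]
contact_force: [-0.4, 0.4, 0.3]
gripper_width: 0.747
```

```bash
python3 - <<'E'
from h import *
w=shot('wrist','w13.png');d=shot('side');st()
cv2.imwrite('pics/d13.png',cv2.resize(d['color'][240:360,260:420,::-1],(800,600),interpolation=cv2.INTER_CUBIC))
E
```

```text
t 12.7 tcp [460.4 189.4  14.4] F [ 0.1  0.4 -0.3] w 0.749 app [ 0.009  0.004 -1.   ] jaw [ 0.993 -0.116  0.009] jawdeg -6.7 q [-0.06  0.52 -0.56  2.09  0.46  0.64 -1.05]
```

View pics/w13.png

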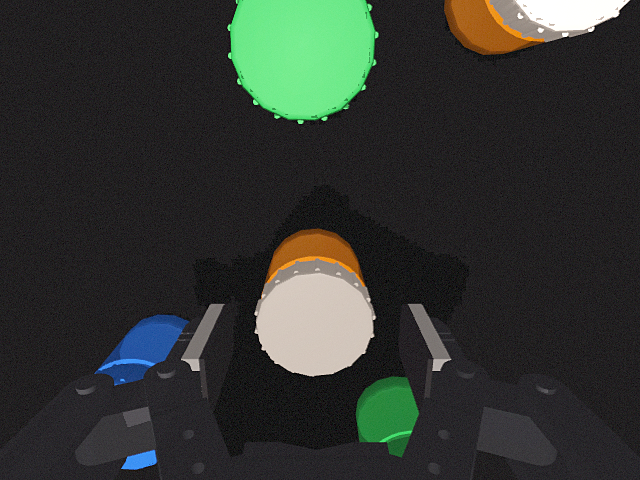

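View pics/d13.png

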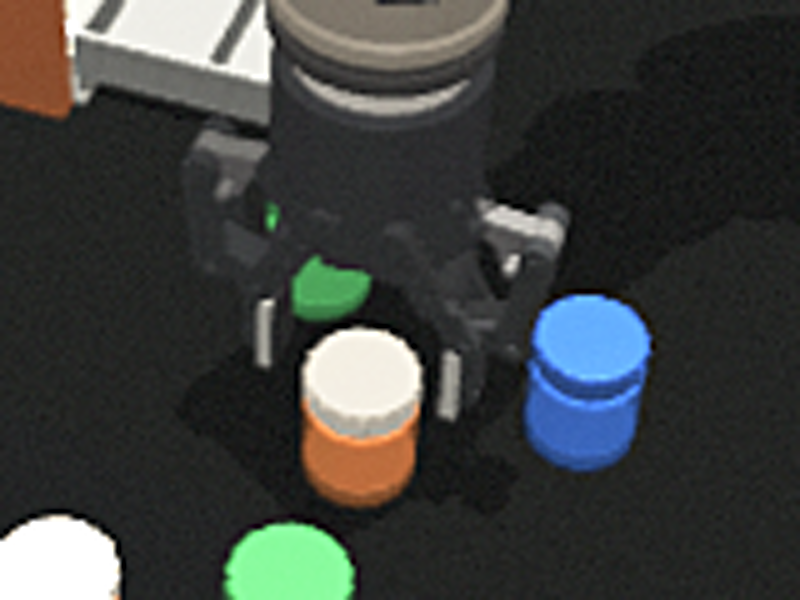

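The jar is centred between the pads. Wrist: lid at (315,322), pads either side. I'll go down 20 mm and grip.

Request:
drive_tool --slide '[[0,1,-10],[0,1,-20],[0,1,-20],[0,1,-20],[0,1,-20],[0,1,-20],[0,1,-20],[0,1,-20]]' --turn '[[0,0,0],[0,0,0],[0,0,0],[0,0,0],[0,0,0],[0,0,0],[0,0,0],[0,0,0]]' --gripper '[0.75,0.75,0.75,0.3,0.3,0.3,0.3,0.3]' --squeeze 40

```text
t: 13.5
eef_pos: [0.4604, 0.1905, -0.0055]
tool_rot: [0.709, 0.043, 0.703, -0.04]
contact_force: [-1.4, 0.4, 1.4]
gripper_width: 0.506
```

```bash
python3 - <<'E'
from h import *
w=shot('wrist','w14.png');d=shot('side');st()
cv2.imwrite('pics/d14.png',cv2.resize(d['color'][240:360,260:420,::-1],(800,600),interpolation=cv2.INTER_CUBIC))
E
```

```text
t 13.6 tcp [460.3 190.5  -5.5] F [-1.   1.3  1.9] w 0.502 app [ 0.009  0.004 -1.   ] jaw [ 0.993 -0.116  0.009] jawdeg -6.7 q [-0.09  0.55 -0.53  2.1   0.5   0.6  -1.08]
```

View pics/d14.png

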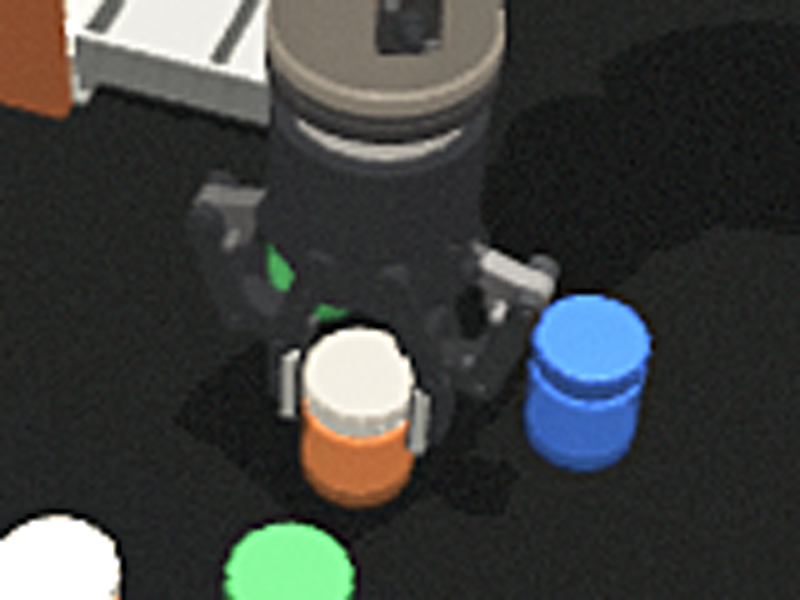

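Held at 0.506 (43 mm). I'll lift, and check the cell positions in the scene image.

Request:
drive_tool --slide '[[0,0,30],[0,0,70],[0,0,110],[0,0,135],[10,-20,135],[10,-20,135]]' --turn '[[0,0,0],[0,0,0],[0,0,0],[0,0,0],[0,0,0],[0,0,0]]' --gripper '[0.3,0.3,0.3,0.3,0.3,0.3]'

```text
t: 14.2
eef_pos: [0.472, 0.1676, 0.1301]
tool_rot: [0.71, 0.043, 0.702, -0.042]
contact_force: [-0.7, -1.3, -0.9]
gripper_width: 0.502
```

```bash
python3 - <<'E'
from h import *
s=shot('scene');d=shot('side');o=st()
a=s['color'][:,:,::-1].copy();b=d['color'][:,:,::-1].copy()
for x,y in [(i,j) for i in (-30,30) for j in (-76,0,76)]:
    for im,c in ((a,s),(b,d)): cv2.drawMarker(im,tuple(proj(c,[*c2w(-69+x,56+y),.014]).round().astype(int)),(0,0,255),0,8,1)
for x,y in ((-62,-116),(-62,116),(62,116),(62,-116)):
    for im,c in ((a,s),(b,d)): cv2.drawMarker(im,tuple(proj(c,[*c2w(-69+x,56+y),.036]).round().astype(int)),(0,255,0),0,6,1)
cv2.imwrite('pics/a15.png',cv2.resize(a[220:380,170:340],(637,600)));cv2.imwrite('pics/b15.png',cv2.resize(b[140:290,190:400],(800,571)))
print(np.round((c2w(-99,132)*1e3-o['eef_pos'][:2]*1e3)))
E
```

```text
t 14.3 tcp [470.2 169.8 129.1] F [-0.6  0.6 -1. ] w 0.5 app [ 0.009  0.003 -1.   ] jaw [ 0.993 -0.118  0.008] jawdeg -6.8 q [ 0.09  0.35 -0.67  2.01  0.28  0.86 -0.85]
[  62. -186.]
```

View pics/a15.png

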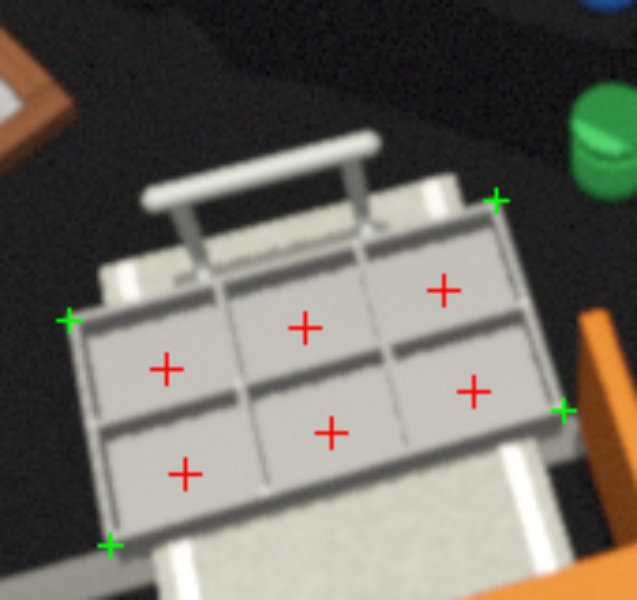

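View pics/b15.png

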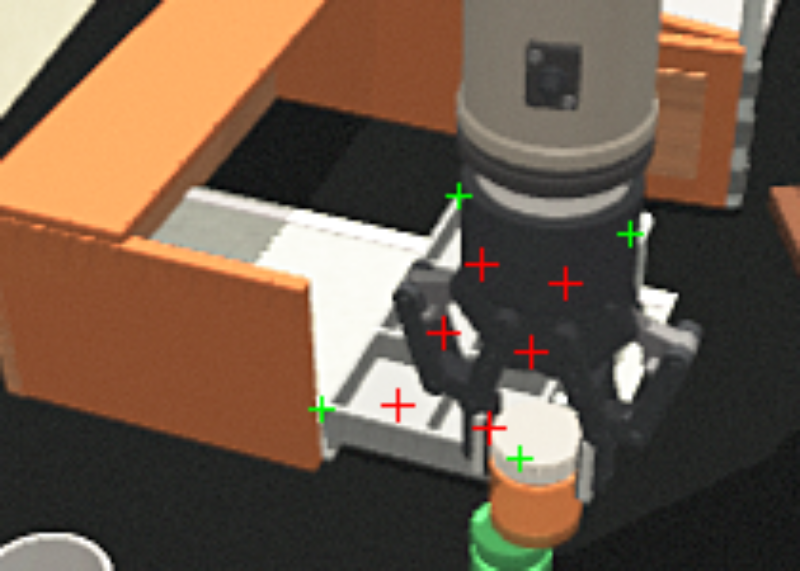

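The predicted cell centres (red) lie right on the cells. Next I'll move over the front-row, +y cell and lower.

Request:
drive_tool --slide '[[15,-45,0],[30,-90,0],[45,-135,0],[60,-175,0],[62,-186,0],[62,-186,0],[62,-186,-40],[62,-186,-80],[62,-186,-105],[62,-186,-110]]' --turn '[[0,0,0],[0,0,0],[0,0,0],[0,0,0],[0,0,0],[0,0,0],[0,0,0],[0,0,0],[0,0,0],[0,0,0]]' --gripper '[0.3,0.3,0.3,0.3,0.3,0.3,0.3,0.3,0.3,0.3]'

```text
t: 15.3
eef_pos: [0.5289, -0.0135, 0.0162]
tool_rot: [0.707, 0.042, 0.705, -0.039]
contact_force: [-0.2, 0.6, -1.3]
gripper_width: 0.503
```

```bash
python3 - <<'E'
from h import *
w=shot('wrist','w16.png');d=shot('side');st()
cv2.imwrite('pics/d16.png',cv2.resize(d['color'][140:290,190:400,::-1],(800,571)))
E
```

```text
t 15.4 tcp [531.4 -14.   18.8] F [ 0.5 -0.5 -1.3] w 0.503 app [ 0.007  0.004 -1.   ] jaw [ 0.993 -0.115  0.006] jawdeg -6.6 q [ 0.32  0.54 -0.51  2.01  0.41  0.68 -0.57]
```

View pics/w16.png

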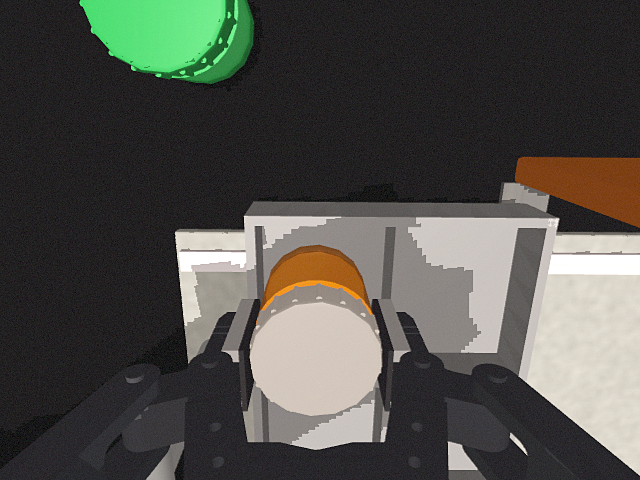

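View pics/d16.png

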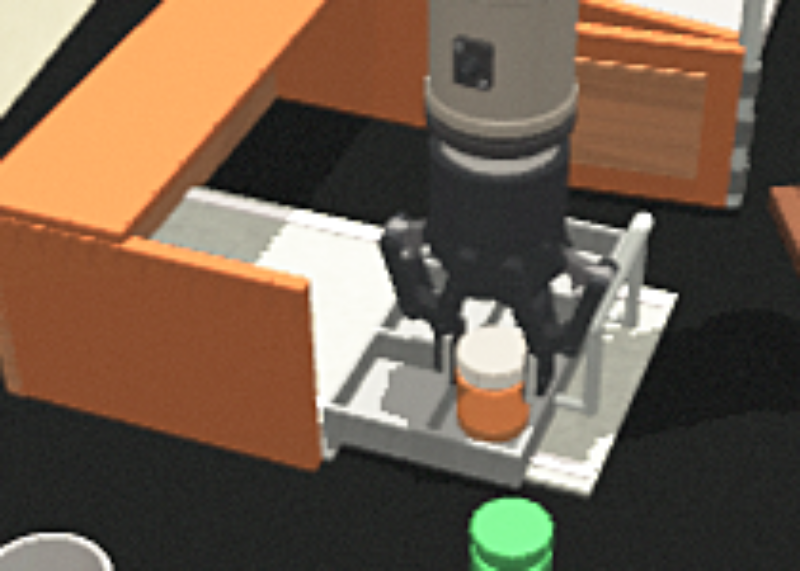

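It sits in the cell. I'll lower the last 9 mm, release and lift.

Request:
drive_tool --slide '[[0,-2,-5],[0,-2,-9],[0,-2,-9],[0,-2,-9],[0,-2,-9],[0,-2,-9],[0,-2,20],[0,-2,60],[0,-2,110],[0,-2,140]]' --turn '[[0,0,0],[0,0,0],[0,0,0],[0,0,0],[0,0,0],[0,0,0],[0,0,0],[0,0,0],[0,0,0],[0,0,0]]' --gripper '[0.3,0.3,0.3,0.68,0.68,0.68,0.68,0.68,0.68,0.68]'

```text
t: 16.4
eef_pos: [0.5327, -0.0156, 0.1624]
tool_rot: [0.71, 0.042, 0.702, -0.039]
contact_force: [0.0, -0.5, 0.9]
gripper_width: 0.68
```

```bash
python3 - <<'E'
from h import *
s=shot('scene','s17.png');d=shot('side');o=st()
for n,c in (('scene',s),('side',d)):
    hsv=cv2.cvtColor(c['color'],cv2.COLOR_RGB2HSV)
    m=((hsv[...,1]<50)&(hsv[...,2]>170)).astype(np.uint8)
    k,l,st_,ce=cv2.connectedComponentsWithStats(m)
    for i in range(1,k):
        X=onz(c,*ce[i],.054)
        if 150<st_[i][4]<900 and .35<X[0]<.65 and X[1]>-.25 : print(n,np.round(ce[i],1),np.round(X,3),np.round(1e3*(X-o['eef_pos'])))
E
```

```text
t 16.5 tcp [534.7 -15.6 163.7] F [-0.4  0.3 -0.1] w 0.677 app [ 0.016  0.004 -1.   ] jaw [ 0.993 -0.115  0.015] jawdeg -6.6 q [ 0.42  0.34 -0.62  1.91  0.24  0.95 -0.42]
scene [463.5 206.5] [0.507 0.405 0.054] [ -28.  420. -110.]
scene [431.3 237.8] [0.547 0.3   0.054] [  12.  316. -110.]
scene [287.4 283. ] [ 0.522 -0.011  0.054] [ -13.    4. -110.]
side [270.4 355.1] [0.548 0.302 0.054] [  13.  318. -110.]
side [275.3 415.4] [0.508 0.406 0.054] [ -27.  422. -110.]
```

View pics/s17.png

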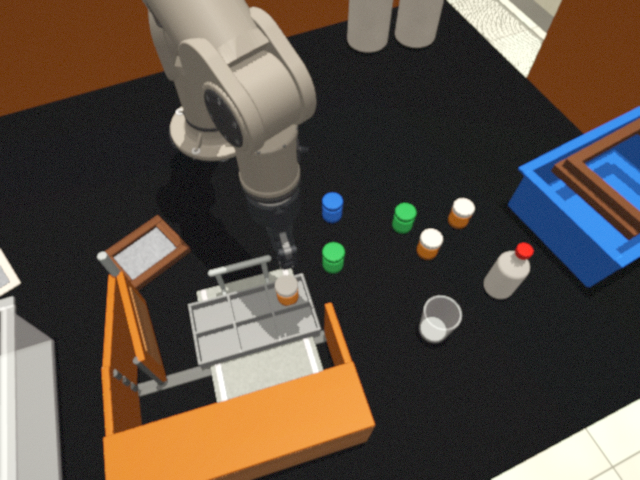

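Request:
drive_tool --slide '[[3,45,0],[5,90,0],[8,135,0],[10,180,0],[12,225,0],[13,270,0],[13,310,0],[13,316,-20],[13,316,-60],[13,316,-100]]' --turn '[[0,0.015,0],[0,0.015,0],[0,0.015,0],[0,0.015,0],[0,0.015,0],[0,0.015,0],[0,0.015,0],[0,0.015,0],[0,0.015,0],[0,0.015,0]]' --gripper '[0.75,0.75,0.75,0.75,0.75,0.75,0.75,0.75,0.75,0.75]'

```text
t: 17.5
eef_pos: [0.5475, 0.3011, 0.0621]
tool_rot: [0.706, 0.042, 0.705, -0.039]
contact_force: [1.0, -0.7, 0.5]
gripper_width: 0.753
```

```bash
python3 - <<'E'
from h import *
w=shot('wrist','w18.png');s=shot('scene');st()
for n,c in (('scene',s),):
    hsv=cv2.cvtColor(c['color'],cv2.COLOR_RGB2HSV)
    m=((hsv[...,1]<50)&(hsv[...,2]>170)).astype(np.uint8)
    k,l,st_,ce=cv2.connectedComponentsWithStats(m)
    for i in range(1,k):
        X=onz(c,*ce[i],.054)
        if 150<st_[i][4]<900 and .35<X[0]<.65 and X[1]>-.25 : print(n,np.round(ce[i],1),np.round(X,3))
E
```

```text
t 17.6 tcp [543.6 297.3  57.5] F [-0.8 -0.2 -0.5] w 0.748 app [-0.009 -0.002 -1.   ] jaw [ 0.993 -0.114 -0.008] jawdeg -6.6 q [-0.17  0.63 -0.6   1.77  0.44  0.89 -1.07]
scene [466.5 207.9] [0.513 0.409 0.054]
scene [429.4 237.5] [0.545 0.297 0.054]
scene [238.8 264.9] [ 0.444 -0.085  0.054]
scene [244.6 282. ] [ 0.485 -0.087  0.054]
```

View pics/w18.png

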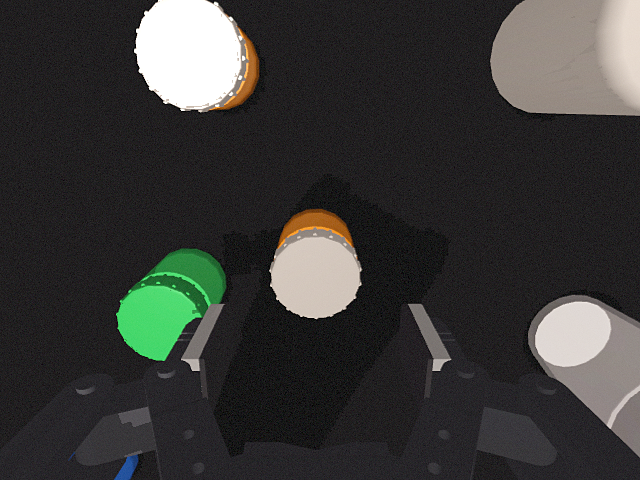

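```bash
python3 - <<'E'
from h import *
w=shot('wrist');o=st()
X=onz(w,315.5,275,.056);print(X,np.round(1e3*(X-o['eef_pos'])));print('green',onz(w,165,318,.056))
X=onz(w,190,52,.056);print('j3',X)
E
```

```text
t 17.65 tcp [545.5 298.8  60.8] F [-0.7  0.8  0.3] w 0.753 app [-0.005  0.    -1.   ] jaw [ 0.993 -0.115 -0.005] jawdeg -6.6 q [-0.16  0.62 -0.6   1.76  0.43  0.89 -1.07]
[0.54435296 0.30138659 0.056     ] [-1.  3. -5.]
green [0.46872703 0.2869048  0.056     ]
j3 [0.50602556 0.40211007 0.056     ]
```

Request:
drive_tool --slide '[[0,2,0],[0,2,-30],[0,2,-55],[0,2,-67],[0,2,-67],[0,2,-67],[0,2,-67],[0,2,-67],[0,2,-67]]' --turn '[[0,0,0],[0,0,0],[0,0,0],[0,0,0],[0,0,0],[0,0,0],[0,0,0],[0,0,0],[0,0,0]]' --gripper '[0.7,0.7,0.7,0.7,0.7,0.3,0.3,0.3,0.3]' --squeeze 40

```text
t: 18.55
eef_pos: [0.5466, 0.3019, -0.0042]
tool_rot: [0.705, 0.041, 0.707, -0.04]
contact_force: [-0.2, -0.3, 7.4]
gripper_width: 0.502
```

Request:
drive_tool --slide '[[0,0,0],[0,0,40],[0,0,85],[0,0,130],[0,0,135],[0,0,135]]' --turn '[[0,0,0],[0,0,0],[0,0,0],[0,0,0],[0,0,0],[0,0,0]]' --gripper '[0.3,0.3,0.3,0.3,0.3,0.3]'

```text
t: 19.15
eef_pos: [0.5475, 0.3022, 0.1324]
tool_rot: [0.706, 0.042, 0.706, -0.04]
contact_force: [-0.4, -0.0, -2.1]
gripper_width: 0.5
```

```bash
python3 - <<'E'
from h import *
w=shot('wrist','w19.png');d=shot('side','d19.png');o=st()
print(np.round(c2w(-99,-20)*1e3-o['eef_pos'][:2]*1e3),np.round(c2w(-39,56)*1e3-o['eef_pos'][:2]*1e3))
E
```

```text
t 19.25 tcp [545.9 300.8 129.4] F [-0.7 -0.7 -2.5] w 0.506 app [-0.004  0.001 -1.   ] jaw [ 0.993 -0.115 -0.004] jawdeg -6.6 q [-0.14  0.55 -0.64  1.72  0.37  1.01 -1.03]
[ -32. -468.] [  37. -400.]
```

View pics/d19.png

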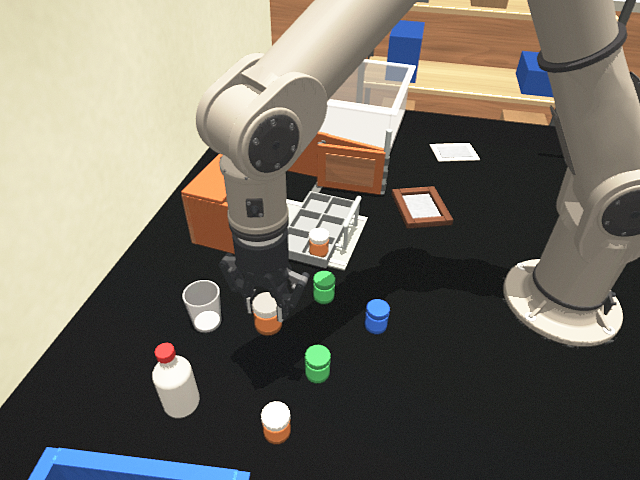

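Request:
drive_tool --slide '[[-3,-48,4],[-6,-96,4],[-9,-144,4],[-12,-192,4],[-16,-240,4],[-19,-288,4],[-22,-336,4],[-26,-384,4],[-29,-430,4],[-32,-468,4]]' --turn '[[0,0,0],[0,0,0],[0,0,0],[0,0,0],[0,0,0],[0,0,0],[0,0,0],[0,0,0],[0,0,0],[0,0,0]]' --gripper '[0.3,0.3,0.3,0.3,0.3,0.3,0.3,0.3,0.3,0.3]'

```text
t: 20.25
eef_pos: [0.5116, -0.1702, 0.1312]
tool_rot: [0.703, 0.042, 0.709, -0.041]
contact_force: [0.2, 0.5, -1.4]
gripper_width: 0.502
```

```bash
python3 - <<'E'
from h import *
o=st()
print(np.round(c2w(-99,-20)*1e3-o['eef_pos'][:2]*1e3))
E
```

```text
t 20.25 tcp [ 511.6 -170.2  131.2] F [ 0.2  0.5 -1.4] w 0.502 app [-0.008  0.001 -1.   ] jaw [ 0.993 -0.117 -0.008] jawdeg -6.7 q [ 0.67  0.4  -0.58  1.91  0.27  0.91 -0.16]
[2. 3.]
```

Request:
drive_tool --slide '[[2,2,0],[2,2,-40],[2,2,-80],[2,2,-105],[2,2,-113],[2,2,-113]]' --turn '[[0,-0.008,0],[0,-0.008,0],[0,-0.008,0],[0,-0.008,0],[0,-0.008,0],[0,-0.008,0]]' --gripper '[0.3,0.3,0.3,0.3,0.3,0.3]'

```text
t: 20.85
eef_pos: [0.512, -0.1672, 0.0164]
tool_rot: [0.705, 0.042, 0.707, -0.04]
contact_force: [-0.5, 1.3, -0.8]
gripper_width: 0.503
```

```bash
python3 - <<'E'
from h import *
w=shot('wrist','w20.png');o=st()
print(np.round(c2w(-99,-20)*1e3-o['eef_pos'][:2]*1e3))
E
```

```text
t 20.9 tcp [ 513.4 -167.5   17.9] F [-0.2  0.  -0.6] w 0.506 app [-0.001  0.002 -1.   ] jaw [ 0.993 -0.116 -0.001] jawdeg -6.7 q [ 0.59  0.56 -0.5   1.99  0.4   0.69 -0.27]
[ 0. -0.]
```

View pics/w20.png

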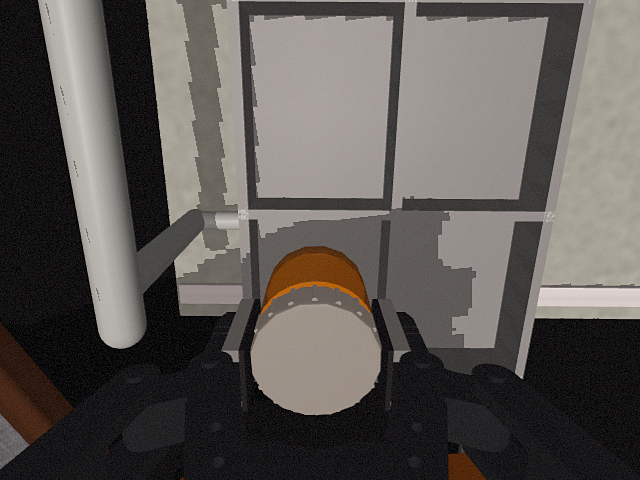

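Request:
drive_tool --slide '[[0,0,-5],[0,0,-9],[0,0,-9],[0,0,-9],[0,0,-9],[0,0,-9],[0,0,20],[0,0,60],[0,0,110],[0,0,140]]' --turn '[[0,0,0],[0,0,0],[0,0,0],[0,0,0],[0,0,0],[0,0,0],[0,0,0],[0,0,0],[0,0,0],[0,0,0]]' --gripper '[0.3,0.3,0.3,0.68,0.68,0.68,0.68,0.68,0.68,0.68]'

```text
t: 21.9
eef_pos: [0.5146, -0.1675, 0.1613]
tool_rot: [0.707, 0.041, 0.705, -0.041]
contact_force: [0.3, -0.1, -0.2]
gripper_width: 0.679
```

```bash
python3 - <<'E'
from h import *
s=shot('scene','s21.png');w=shot('wrist','w21.png');o=st()
hsv=cv2.cvtColor(s['color'],cv2.COLOR_RGB2HSV)
m=((hsv[...,1]<50)&(hsv[...,2]>170)).astype(np.uint8)
k,l,st_,ce=cv2.connectedComponentsWithStats(m)
for i in range(1,k):
    X=onz(s,*ce[i],.054)
    if 150<st_[i][4]<900 and .35<X[0]<.65 and X[1]>-.25 : print(np.round(ce[i],1),np.round(X,3),np.round(1e3*(X-o['eef_pos'])))
E
```

```text
t 22.0 tcp [ 516.5 -168.1  162.6] F [ 0.6  0.2 -0.6] w 0.682 app [ 0.007 -0.001 -1.   ] jaw [ 0.993 -0.117  0.007] jawdeg -6.7 q [ 0.69  0.36 -0.6   1.89  0.24  0.96 -0.14]
[463.5 206.5] [0.507 0.405 0.054] [ -10.  573. -109.]
[238.9 265. ] [ 0.445 -0.085  0.054] [ -72.   83. -109.]
[244.4 282.2] [ 0.485 -0.087  0.054] [ -31.   81. -109.]
[206.5 306. ] [ 0.504 -0.17   0.054] [ -13.   -2. -109.]
```

View pics/s21.png

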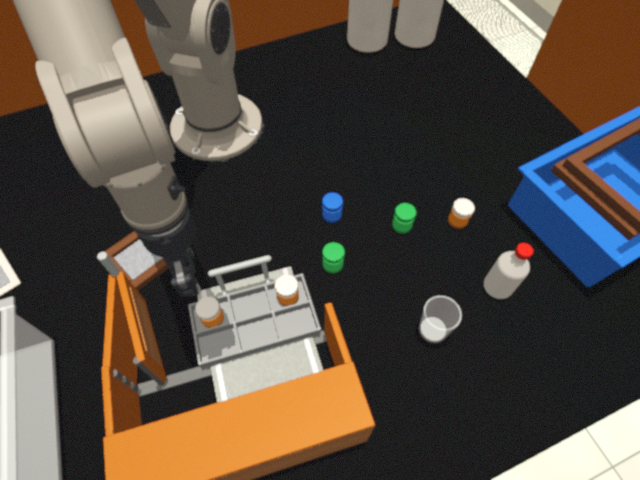

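Two jars are standing in the tray, and the last is still at (507,405). I'll go to it.

Request:
drive_tool --slide '[[0,48,0],[0,96,0],[-2,144,0],[-4,192,0],[-5,240,0],[-6,288,0],[-7,336,0],[-8,384,0],[-9,432,0],[-9,480,0]]' --turn '[[0,0,0],[0,0,0],[0,0,0],[0,0,0],[0,0,0],[0,0,0],[0,0,0],[0,0,0],[0,0,0],[0,0,0]]' --gripper '[0.75,0.75,0.75,0.75,0.75,0.75,0.75,0.75,0.75,0.75]'

```text
t: 23.0
eef_pos: [0.5067, 0.3133, 0.1614]
tool_rot: [0.708, 0.041, 0.704, -0.042]
contact_force: [1.0, 0.4, 0.5]
gripper_width: 0.751
```

Request:
drive_tool --slide '[[0,46,0],[0,92,0],[0,92,-30],[0,92,-70],[0,92,-95],[0,92,-95]]' --turn '[[0,0,0],[0,0,0],[0,0,0],[0,0,0],[0,0,0],[0,0,0]]' --gripper '[0.75,0.75,0.75,0.75,0.75,0.75]'

```text
t: 23.6
eef_pos: [0.504, 0.4023, 0.0612]
tool_rot: [0.706, 0.038, 0.706, -0.044]
contact_force: [-1.0, -0.7, -0.4]
gripper_width: 0.75
```

```bash
python3 - <<'E'
from h import *
w=shot('wrist','w22.png');o=st()
hsv=cv2.cvtColor(w['color'],cv2.COLOR_RGB2HSV)
m=((hsv[...,1]<60)&(hsv[...,2]>150)).astype(np.uint8);m=cv2.morphologyEx(m,cv2.MORPH_OPEN,np.ones((9,9)))
k,l,st_,ce=cv2.connectedComponentsWithStats(m)
for i in range(1,k):
    if st_[i][4]>2000: X=onz(w,*ce[i],.056);print(st_[i],np.round(ce[i],1),np.round(X,3),np.round(1e3*(X-o['eef_pos'])))
E
```

```text
t 23.65 tcp [505.3 403.9  64. ] F [-0.6  0.8  1.4] w 0.749 app [ 0.002 -0.005 -1.   ] jaw [ 0.993 -0.116  0.003] jawdeg -6.7 q [-0.32  0.67 -0.65  1.7   0.49  0.94 -1.27]
[ 561  178   79  126 7281] [606.8 234.4] [0.641 0.409 0.056] [136.   6.  -8.]
[ 276  222   91   89 6465] [321.2 266.5] [0.508 0.409 0.056] [ 3.  5. -8.]
```

View pics/w22.png

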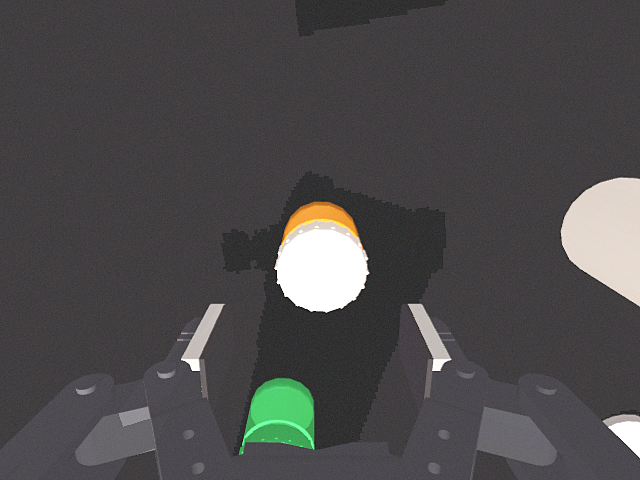

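Request:
drive_tool --slide '[[2,2,0],[2,2,-30],[2,2,-55],[2,2,-69],[2,2,-69],[2,2,-69],[2,2,-69],[2,2,-69],[2,2,-69]]' --turn '[[0,0,0],[0,0,0],[0,0,0],[0,0,0],[0,0,0],[0,0,0],[0,0,0],[0,0,0],[0,0,0]]' --gripper '[0.75,0.75,0.75,0.75,0.75,0.3,0.3,0.3,0.3]' --squeeze 40

```text
t: 24.55
eef_pos: [0.5083, 0.4071, -0.003]
tool_rot: [0.708, 0.04, 0.704, -0.042]
contact_force: [-0.3, 0.1, 7.1]
gripper_width: 0.5
```

Request:
drive_tool --slide '[[0,0,0],[0,0,40],[0,0,85],[0,0,130],[0,0,138],[0,0,138]]' --turn '[[0,0,0],[0,0,0],[0,0,0],[0,0,0],[0,0,0],[0,0,0]]' --gripper '[0.3,0.3,0.3,0.3,0.3,0.3]'

```text
t: 25.15
eef_pos: [0.5091, 0.4078, 0.1369]
tool_rot: [0.709, 0.041, 0.703, -0.042]
contact_force: [-0.0, -1.1, -2.6]
gripper_width: 0.502
```

```bash
python3 - <<'E'
from h import *
w=shot('wrist','w23.png');o=st()
print(np.round(c2w(-39,56)*1e3-o['eef_pos'][:2]*1e3))
E
```

```text
t 25.2 tcp [508.3 406.6 134.7] F [-1.  -0.1 -1.8] w 0.503 app [ 0.005 -0.004 -1.   ] jaw [ 0.993 -0.117  0.005] jawdeg -6.7 q [-0.29  0.59 -0.69  1.64  0.43  1.06 -1.23]
[  74. -506.]
```

View pics/w23.png

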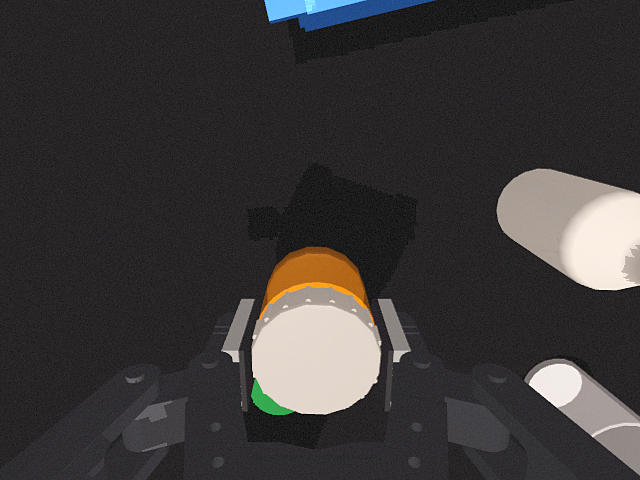

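Request:
drive_tool --slide '[[2,-48,5],[3,-96,5],[4,-144,5],[5,-192,5],[6,-240,5],[8,-288,5],[10,-336,5],[15,-384,5],[20,-432,5],[40,-475,5]]' --turn '[[0,0,0],[0,0,0],[0,0,0],[0,0,0],[0,0,0],[0,0,0],[0,0,0],[0,0,0],[0,0,0],[0,0,0]]' --gripper '[0.3,0.3,0.3,0.3,0.3,0.3,0.3,0.3,0.3,0.3]'

```text
t: 26.2
eef_pos: [0.5449, -0.0715, 0.1372]
tool_rot: [0.706, 0.04, 0.706, -0.043]
contact_force: [1.2, 0.9, -0.0]
gripper_width: 0.501
```

```bash
python3 - <<'E'
from h import *
o=st()
print(np.round(c2w(-39,56)*1e3-o['eef_pos'][:2]*1e3))
E
```

```text
t 26.2 tcp [544.9 -71.5 137.2] F [ 1.2  0.9 -0. ] w 0.501 app [-0.001 -0.004 -1.   ] jaw [ 0.993 -0.118 -0.   ] jawdeg -6.7 q [ 0.53  0.42 -0.65  1.89  0.32  0.94 -0.38]
[ 38. -28.]
```

Request:
drive_tool --slide '[[38,-28,0],[38,-28,0],[38,-28,-40],[38,-28,-80],[38,-28,-110],[38,-28,-119],[38,-28,-119]]' --turn '[[0,0,0],[0,0,0],[0,0,0],[0,0,0],[0,0,0],[0,0,0],[0,0,0]]' --gripper '[0.3,0.3,0.3,0.3,0.3,0.3,0.3]'

```text
t: 26.9
eef_pos: [0.5806, -0.0988, 0.0159]
tool_rot: [0.704, 0.04, 0.708, -0.043]
contact_force: [0.1, 0.3, -0.9]
gripper_width: 0.5
```

```bash
python3 - <<'E'
from h import *
w=shot('wrist','w24.png');o=st()
print(np.round(c2w(-39,56)*1e3-o['eef_pos'][:2]*1e3))
E
```

```text
t 26.95 tcp [582.3 -98.9  17.7] F [ 0.4 -0.9 -1.8] w 0.5 app [-0.003 -0.004 -1.   ] jaw [ 0.993 -0.117 -0.002] jawdeg -6.7 q [ 0.47  0.63 -0.55  1.87  0.46  0.77 -0.45]
[ 0. -0.]
```

View pics/w24.png

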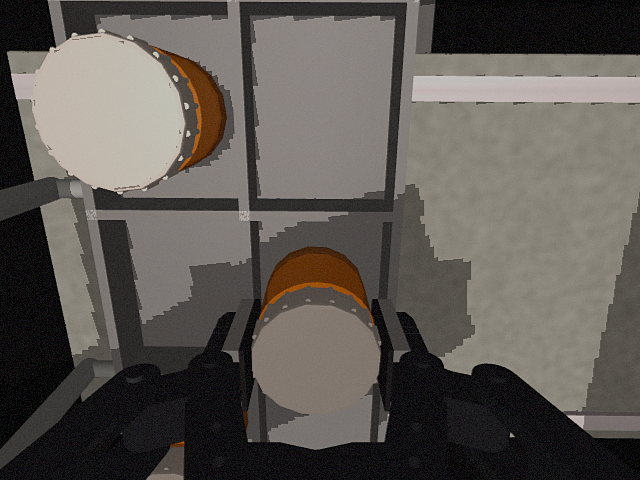

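Request:
drive_tool --slide '[[0,0,-4],[0,0,-8],[0,0,-8],[0,0,-8],[0,0,-8],[0,0,-8],[0,0,20],[0,0,60],[0,0,110],[0,0,150]]' --turn '[[0,0,0],[0,0,0],[0,0,0],[0,0,0],[0,0,0],[0,0,0],[0,0,0],[0,0,0],[0,0,0],[0,0,0]]' --gripper '[0.3,0.3,0.3,0.68,0.68,0.68,0.68,0.68,0.68,0.68]'

```text
t: 27.95
eef_pos: [0.5826, -0.0987, 0.1703]
tool_rot: [0.705, 0.04, 0.706, -0.043]
contact_force: [1.3, -0.0, -0.3]
gripper_width: 0.682
```

```bash
python3 - <<'E'
from h import *
d=shot('side','d25.png');w=shot('wrist','w25.png');s=shot('scene','s25.png');o=st()
print(np.round(c2w(-153,56)*1e3-o['eef_pos'][:2]*1e3))
E
```

```text
t 28.1 tcp [584.4 -98.9 170.9] F [-1.2  0.2 -0.2] w 0.682 app [ 0.003 -0.005 -1.   ] jaw [ 0.993 -0.117  0.004] jawdeg -6.7 q [ 0.55  0.45 -0.65  1.76  0.31  1.04 -0.32]
[-115.   13.]
```

View pics/d25.png

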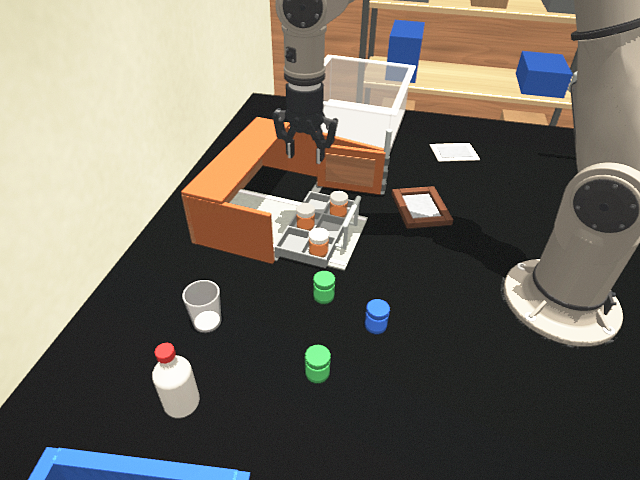

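View pics/s25.png

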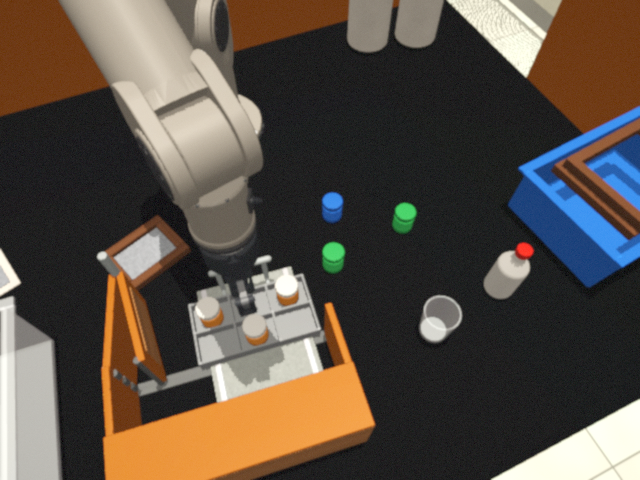

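All three jars stand in their cells and the door is still folded. Next I'll shut the gripper, go in front of the bar and push home.

Request:
drive_tool --slide '[[-45,5,0],[-90,11,0],[-135,16,0],[-154,18,0],[-154,18,0],[-154,18,-40],[-154,18,-85],[-154,18,-120],[-154,18,-126],[-154,18,-126]]' --turn '[[0,0,0],[0,0,0],[0,0,0],[0,0,0],[0,0,0],[0,0,0],[0,0,0],[0,0,0],[0,0,0],[0,0,0]]' --gripper '[0,0,0,0,0,0,0,0,0,0]'

```text
t: 29.1
eef_pos: [0.4301, -0.0804, 0.044]
tool_rot: [0.706, 0.04, 0.706, -0.043]
contact_force: [-0.2, -0.5, 0.1]
gripper_width: -0.001
```

```bash
python3 - <<'E'
from h import *
d=shot('side');w=shot('wrist','w26.png');o=st()
R,t=cup();print('cup',np.round(1e3*R.T@(o['eef_pos'][:2]-t)))
cv2.imwrite('pics/d26.png',cv2.resize(d['color'][130:280,250:450,::-1],(800,600),interpolation=cv2.INTER_CUBIC))
E
```

```text
t 29.2 tcp [431.8 -80.8  46. ] F [-0.   0.2 -0.4] w 0.002 app [ 0.005 -0.005 -1.   ] jaw [ 0.993 -0.117  0.006] jawdeg -6.7 q [ 0.58  0.4  -0.63  2.2   0.4   0.65 -0.45]
cup [-191.   56.]
```

View pics/d26.png

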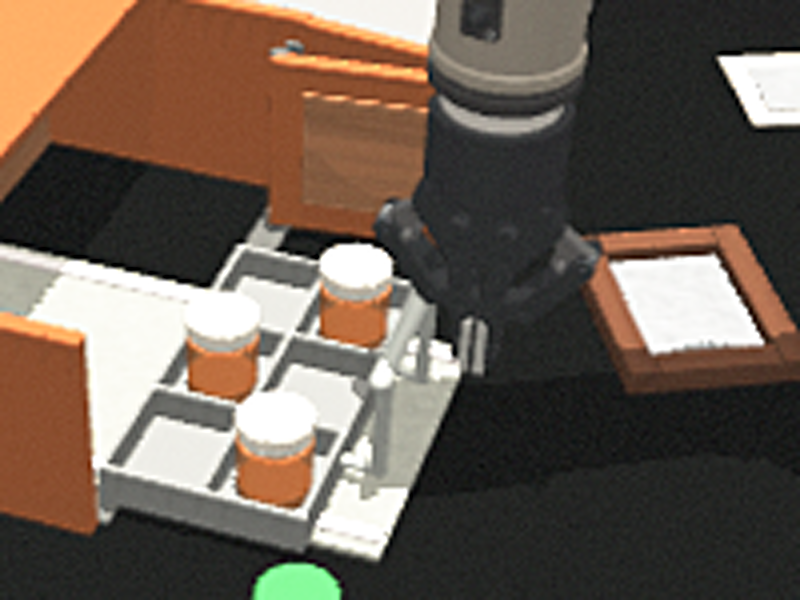

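View pics/w26.png

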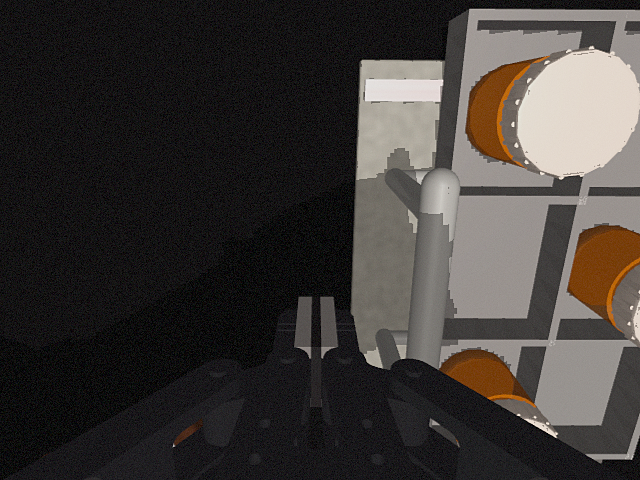

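Request:
drive_tool --slide '[[5,-1,4],[10,-1,4],[18,-2,4],[28,-3,4],[40,-5,4],[52,-6,4],[64,-8,4],[76,-9,4],[88,-11,4],[100,-12,4]]' --turn '[[0,0,0],[0,0,0],[0,0,0],[0,0,0],[0,0,0],[0,0,0],[0,0,0],[0,0,0],[0,0,0],[0,0,0]]' --gripper '[0,0,0,0,0,0,0,0,0,0]'

```text
t: 30.2
eef_pos: [0.5327, -0.093, 0.0498]
tool_rot: [0.708, 0.04, 0.704, -0.043]
contact_force: [-2.0, -0.6, 0.2]
gripper_width: 0.001
```

```bash
python3 - <<'E'
from h import *
d=shot('side');w=shot('wrist','w27.png');o=st()
R,t=cup();print('cup',np.round(1e3*R.T@(o['eef_pos'][:2]-t)))
cv2.imwrite('pics/d27.png',cv2.resize(d['color'][130:280,220:420,::-1],(800,600),interpolation=cv2.INTER_CUBIC))
E
```

```text
t 30.3 tcp [534.3 -92.8  50.2] F [0.4 0.8 0.4] w -0.004 app [ 0.008 -0.004 -1.   ] jaw [ 0.993 -0.117  0.008] jawdeg -6.7 q [ 0.52  0.52 -0.59  1.97  0.42  0.76 -0.44]
cup [-88.  57.]
```

View pics/d27.png

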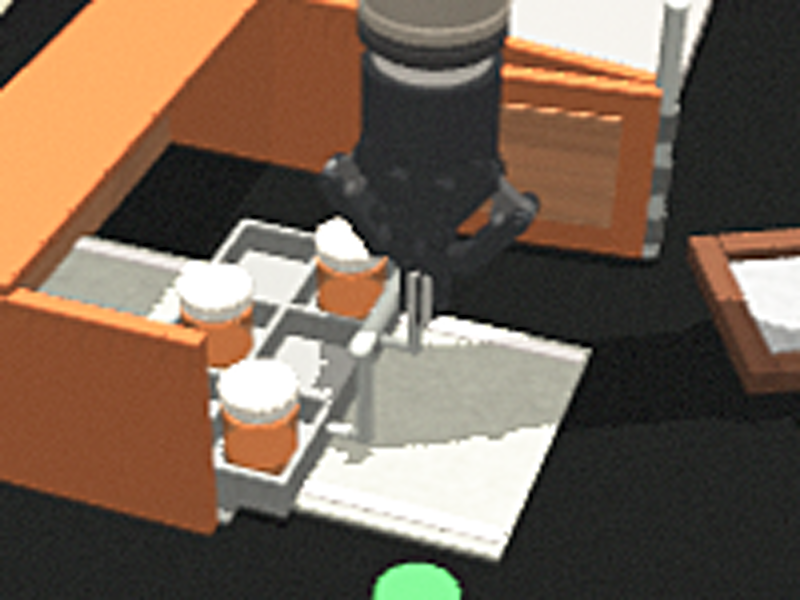

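Request:
drive_tool --slide '[[8,-1,0],[18,-2,0],[28,-3,0],[40,-5,0],[50,-6,0],[60,-7,0],[69,-8,0],[76,-9,0],[80,-10,0],[80,-10,0]]' --turn '[[0,0,0],[0,0,0],[0,0,0],[0,0,0],[0,0,0],[0,0,0],[0,0,0],[0,0,0],[0,0,0],[0,0,0]]' --gripper '[0,0,0,0,0,0,0,0,0,0]'

```text
t: 31.3
eef_pos: [0.6154, -0.1026, 0.0504]
tool_rot: [0.709, 0.04, 0.703, -0.043]
contact_force: [0.7, -0.6, -0.5]
gripper_width: 0.001
```

Request:
drive_tool --slide '[[3,0,0],[6,-1,0],[9,-1,0],[9,-1,0]]' --turn '[[0,0,0],[0,0,0],[0,0,0],[0,0,0]]' --gripper '[0,0,0,0]'

```text
t: 31.7
eef_pos: [0.624, -0.1035, 0.0504]
tool_rot: [0.709, 0.04, 0.703, -0.043]
contact_force: [-3.7, 0.8, 2.2]
gripper_width: 0.004
```

```bash
python3 - <<'E'
from h import *
w=shot('wrist','w28.png');o=st()
R,t=cup();print('cup',np.round(1e3*R.T@(o['eef_pos'][:2]-t)))
E
```

```text
t 31.75 tcp [ 624.  -103.5   50.3] F [-2.8  0.7  0.9] w -0.0 app [ 0.008 -0.004 -1.   ] jaw [ 0.993 -0.117  0.009] jawdeg -6.7 q [ 0.47  0.64 -0.57  1.76  0.44  0.87 -0.41]
cup [ 3. 57.]
```

View pics/w28.png

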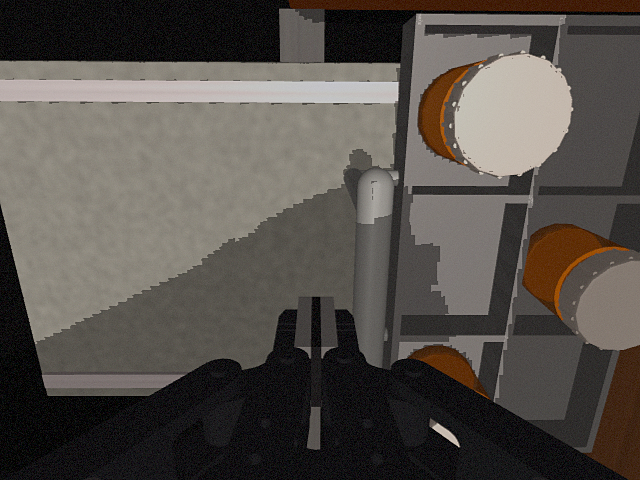

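Request:
drive_tool --slide '[[2,0,0],[4,0,0],[6,-1,0],[7,-1,0],[7,-1,0]]' --turn '[[0,0,0],[0,0,0],[0,0,0],[0,0,0],[0,0,0]]' --gripper '[0,0,0,0,0]'

```text
t: 32.25
eef_pos: [0.6243, -0.1036, 0.0501]
tool_rot: [0.704, 0.039, 0.707, -0.043]
contact_force: [-24.1, 2.2, 20.3]
gripper_width: 0.002
```

```bash
python3 - <<'E'
from h import *
w=shot('wrist','w29.png');o=st()
R,t=cup();print('cup',np.round(1e3*R.T@(o['eef_pos'][:2]-t)))
for y in (1,56,111): print(np.round(proj(w,[*c2w(22,y),.092])))
for u in ((375,180),(373,215),(370,260)): 
    X=onz(w,*u,.092);print(np.round(1e3*R.T@(X[:2]-t)))
E
```

```text
t 32.3 tcp [ 624.2 -103.6   50.1] F [-24.1   2.3  18.7] w 0.0 app [-0.005 -0.005 -1.   ] jaw [ 0.993 -0.117 -0.004] jawdeg -6.7 q [ 0.47  0.65 -0.57  1.74  0.44  0.88 -0.41]
cup [ 3. 57.]
[360. 451.]
[366. 335.]
[373. 189.]
[ 23. 114.]
[ 22. 102.]
[22. 86.]
```

View pics/w29.png

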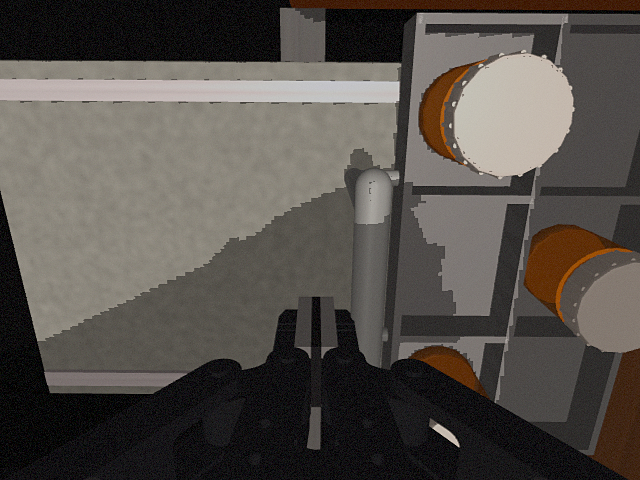

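The carriage is at its home stop: the bar measures cupboard x 22, with a 24 N reaction. Next I'll back off, rise and move above the fold post with the jaws at about 35°.

Request:
drive_tool --slide '[[-10,1,0],[-20,2,10],[-20,2,60],[-20,2,110],[-20,2,160],[-20,2,200],[-60,-35,200],[-95,-70,200],[-130,-105,200],[-165,-140,200]]' --turn '[[0,0,0],[0,0,0],[0,0,0.1],[0,0,0.2],[0,0,0.3],[0,0,0.4],[0,0,0.5],[0,0,0.6],[0,0,0.7],[0,0,0.73]]' --gripper '[0,0,0,0,0.2,0.45,0.45,0.45,0.45,0.45]'

```text
t: 33.3
eef_pos: [0.4606, -0.243, 0.2511]
tool_rot: [0.674, -0.218, 0.674, 0.211]
contact_force: [0.3, -1.0, -0.2]
gripper_width: 0.453
```

```bash
python3 - <<'E'
from h import *
w=shot('wrist','w30.png');s=shot('scene','s30.png');o=st()
for q in (1.40,1.45):print(np.round(c2w(-180*np.sin(q),-180+180*np.cos(q))*1e3-o['eef_pos'][:2]*1e3),proj(w,[*c2w(-180*np.sin(q),-180+180*np.cos(q)),.198]))
E
```

```text
t 33.4 tcp [ 456.4 -249.   250.3] F [-0.  -0.6 -0.4] w 0.447 app [-0.002 -0.011 -1.   ] jaw [ 0.824  0.566 -0.008] jawdeg 34.5 q [ 1.07  0.27 -0.82  1.82  0.22  1.14  0.77]
[-36. -37.] [219.02055655 264.36991027]
[-39. -46.] [208.29232956 273.05378161]
```

View pics/w30.png

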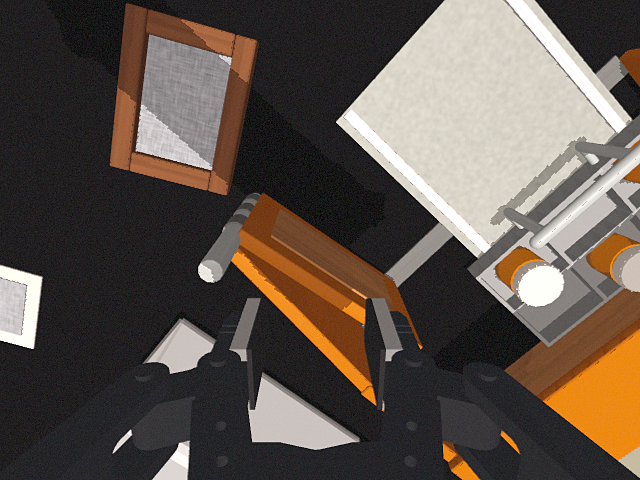

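View pics/s30.png

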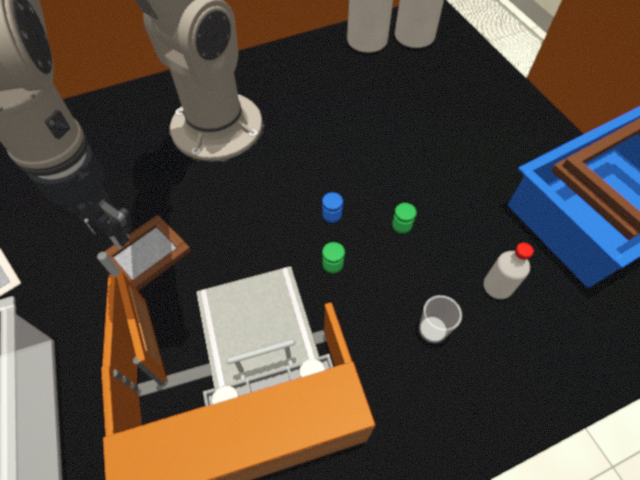

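Request:
drive_tool --slide '[[-39,-45,0],[-39,-45,0],[-39,-45,0],[-39,-45,-30],[-39,-45,-70],[-39,-45,-100],[-39,-45,-110],[-39,-45,-110]]' --turn '[[0.011,0,0],[0.011,0,0],[0.011,0,0],[0.011,0,0],[0.011,0,0],[0.011,0,0],[0.011,0,0],[0.011,0,0]]' --gripper '[0.45,0.45,0.45,0.45,0.45,0.45,0.45,0.45]'

```text
t: 34.2
eef_pos: [0.4179, -0.2928, 0.1399]
tool_rot: [0.674, -0.209, 0.676, 0.211]
contact_force: [-0.7, -0.7, 1.1]
gripper_width: 0.451
```

```bash
python3 - <<'E'
from h import *
w=shot('wrist','w31.png');o=st();p=o['eef_pos'][:2]*1e3
for q in (1.45,1.3,1.15,1.0,.85,.7,.55,.4,.25,.1,0):print(q,np.round(c2w(-180*np.sin(q),-180+180*np.cos(q))*1e3-p))
E
```

```text
t 34.25 tcp [ 418.7 -293.4  141.2] F [0.5 0.  0.5] w 0.45 app [-0.001 -0.    -1.   ] jaw [ 0.824  0.567 -0.001] jawdeg 34.6 q [ 1.11  0.37 -0.75  1.96  0.32  0.92  0.8 ]
1.45 [-1. -2.]
1.3 [ 8. 24.]
1.15 [20. 48.]
1.0 [35. 70.]
0.85 [54. 89.]
0.7 [ 75. 106.]
0.55 [ 99. 119.]
0.4 [124. 128.]
0.25 [151. 133.]
0.1 [178. 135.]
0 [196. 134.]
```

View pics/w31.png

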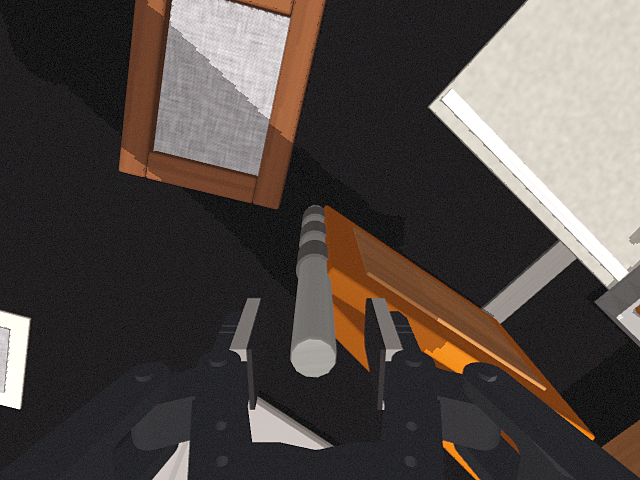

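The post is centred between the fingers. Next I'll drive it along the arc.

Request:
drive_tool --slide '[[8,24,0],[13,36,0],[20,48,0],[27,59,0],[35,70,0],[44,80,0],[54,89,0],[64,98,0],[75,106,0],[75,106,0]]' --turn '[[0,0,0],[0,0,0],[0,0,0],[0,0,0],[0,0,0],[0,0,0],[0,0,0],[0,0,0],[0,0,0],[0,0,0]]' --gripper '[0.45,0.45,0.45,0.45,0.45,0.45,0.45,0.45,0.45,0.45]'

```text
t: 35.25
eef_pos: [0.4959, -0.1855, 0.1414]
tool_rot: [0.675, -0.211, 0.674, 0.211]
contact_force: [-0.5, 0.8, 0.7]
gripper_width: 0.451
```

```bash
python3 - <<'E'
from h import *
w=shot('wrist','w32.png');o=st();p=o['eef_pos'][:2]*1e3
for q in (.7,.55,.4,.25,.1,0):print(q,np.round(c2w(-180*np.sin(q),-180+180*np.cos(q))*1e3-p))
E
```

```text
t 35.3 tcp [ 494.9 -186.5  141.2] F [-0.2 -1.1 -0.9] w 0.447 app [ 0.  0. -1.] jaw [0.823 0.569 0.   ] jawdeg 34.7 q [ 0.87  0.41 -0.78  1.92  0.35  0.95  0.53]
0.7 [-1. -1.]
0.55 [23. 12.]
0.4 [48. 21.]
0.25 [75. 27.]
0.1 [102.  28.]
0 [120.  27.]
```

View pics/w32.png

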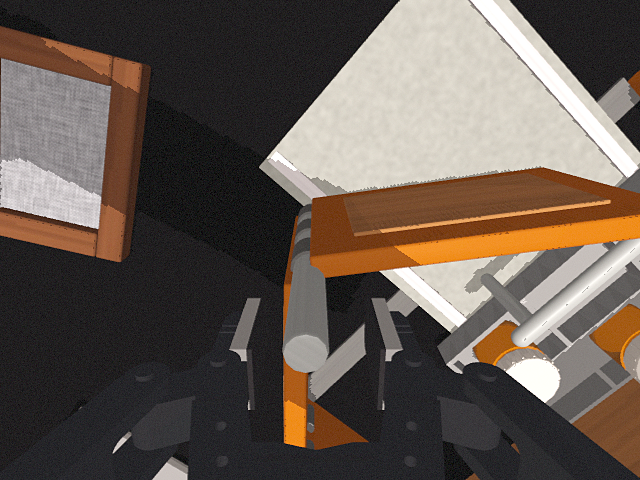

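Request:
drive_tool --slide '[[15,8,0],[30,15,0],[48,21,0],[66,25,0],[84,28,0],[102,28,0],[114,27,0],[122,27,0],[126,26,0],[128,26,0]]' --turn '[[0,0,0],[0,0,0],[0,0,0],[0,0,0],[0,0,0],[0,0,0],[0,0,0],[0,0,0],[0,0,0],[0,0,0]]' --gripper '[0.45,0.45,0.45,0.45,0.45,0.45,0.45,0.45,0.45,0.45]'

```text
t: 36.3
eef_pos: [0.6227, -0.1611, 0.1411]
tool_rot: [0.675, -0.21, 0.675, 0.21]
contact_force: [0.3, -0.1, 0.5]
gripper_width: 0.451
```

```bash
python3 - <<'E'
from h import *
w=shot('wrist','w33.png');o=st();p=o['eef_pos'][:2]*1e3
R,t=cup();print('cup',np.round(1e3*R.T@(o['eef_pos'][:2]-t)))
print(proj(w,[*c2w(0,0),.198]))
E
```

```text
t 36.35 tcp [ 622.9 -160.9  141.2] F [ 0.7 -0.2 -0.4] w 0.451 app [-0.  0. -1.] jaw [ 0.823  0.568 -0.   ] jawdeg 34.6 q [ 0.67  0.59 -0.72  1.65  0.43  1.07  0.42]
cup [ 9. -0.]
[296.348777   340.36930799]
```

View pics/w33.png

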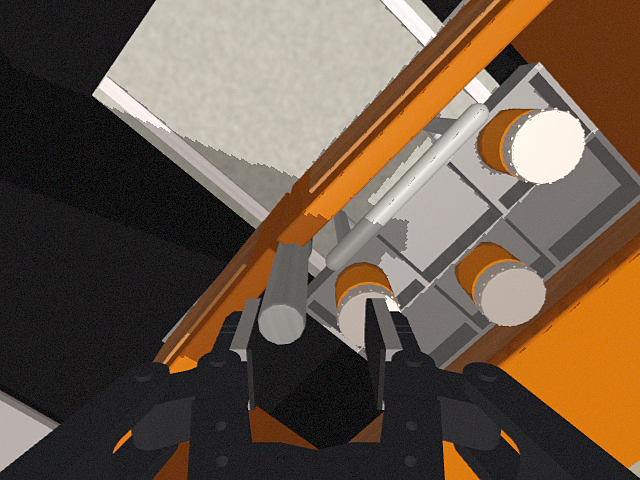

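Request:
drive_tool --slide '[[3,0,0],[6,0,0],[9,0,0],[11,0,0],[11,0,0]]' --turn '[[0,0,0],[0,0,0],[0,0,0],[0,0,0],[0,0,0]]' --gripper '[0.45,0.45,0.45,0.45,0.45]'

```text
t: 36.85
eef_pos: [0.6312, -0.1627, 0.1403]
tool_rot: [0.673, -0.21, 0.677, 0.21]
contact_force: [-8.3, -1.9, 2.4]
gripper_width: 0.448
```

```bash
python3 - <<'E'
from h import *
w=shot('wrist','w34.png');o=st()
R,t=cup();print('cup',np.round(1e3*R.T@(o['eef_pos'][:2]-t)))
print(proj(w,[*c2w(0,0),.198]))
hsv=cv2.cvtColor(w['color'],cv2.COLOR_RGB2HSV)
m=((hsv[...,1]<40)&(hsv[...,2]>115)).astype(np.uint8);m[:,:256]=0;m[:,320:]=0;m[:290]=0;m[370:]=0
k,l,s_,ce=cv2.connectedComponentsWithStats(m)
for i in range(1,k):
    if s_[i][4]>200:
        X=onz(w,*ce[i],.198);c=R.T@(X[:2]-t);print(s_[i],ce[i],c)
E
```

```text
t 36.9 tcp [ 631.2 -162.7  140.3] F [-7.6 -2.3  0.7] w 0.452 app [-0.006 -0.002 -1.   ] jaw [ 0.823  0.567 -0.006] jawdeg 34.6 q [ 0.65  0.6  -0.72  1.63  0.44  1.08  0.41]
cup [17. -1.]
[276.20615969 324.81058892]
[ 256  301   46   41 1447] [278.14374568 321.21630961] [-0.00037404  0.00142613]
```

View pics/w34.png

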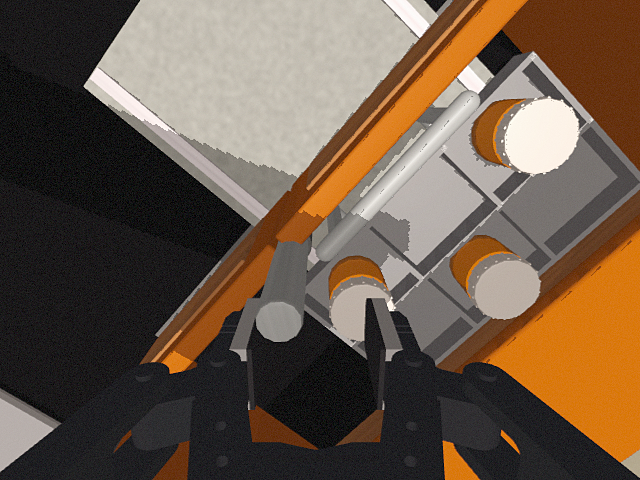

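The post measures cupboard (0,1) mm, so the door is shut against its stop at 8 N. I'll centre the fingers off it and withdraw upward.

Request:
drive_tool --slide '[[-6,-3,0],[-9,-6,0],[-9,-6,0],[-9,-6,40],[-9,-6,85],[-9,-6,130],[-9,-6,150],[-59,0,150],[-109,0,150],[-130,0,150]]' --turn '[[0,0,0],[0,0,0],[0,0,0],[0,0,0],[0,0,0],[0,0,0],[0,0,0],[0,0,0],[0,0,0],[0,0,0]]' --gripper '[0.45,0.45,0.45,0.45,0.45,0.45,0.45,0.45,0.45,0.45]'

```text
t: 37.9
eef_pos: [0.4982, -0.1623, 0.2903]
tool_rot: [0.672, -0.211, 0.678, 0.21]
contact_force: [0.4, -0.1, 0.6]
gripper_width: 0.453
```

```bash
python3 - <<'E'
from h import *
w=shot('wrist','w35.png');s=shot('scene','s35.png');d=shot('side','d35.png');o=st()
for c,n in ((w,'w'),(s,'s'),(d,'d')): print(n,np.round(proj(c,[*c2w(0,0),.198])),np.round(proj(c,[*c2w(22,1),.092])),np.round(proj(c,[*c2w(22,111),.092])))
E
```

```text
t 38.05 tcp [ 500.8 -163.   291. ] F [-0.7  1.1 -0.1] w 0.448 app [-0.005 -0.004 -1.   ] jaw [ 0.824  0.567 -0.006] jawdeg 34.5 q [ 0.89  0.25 -0.83  1.75  0.2   1.23  0.62]
w [449. 311.] [432. 272.] [518. 190.]
s [215. 326.] [230. 361.] [292. 342.]
d [298. 147.] [290. 183.] [272. 209.]
```

View pics/w35.png

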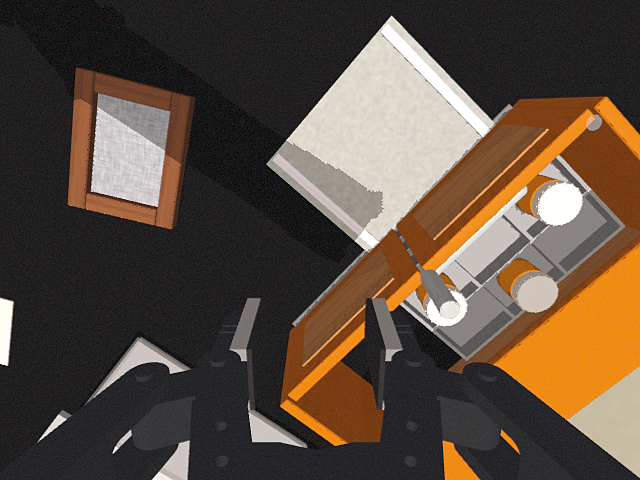

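View pics/d35.png

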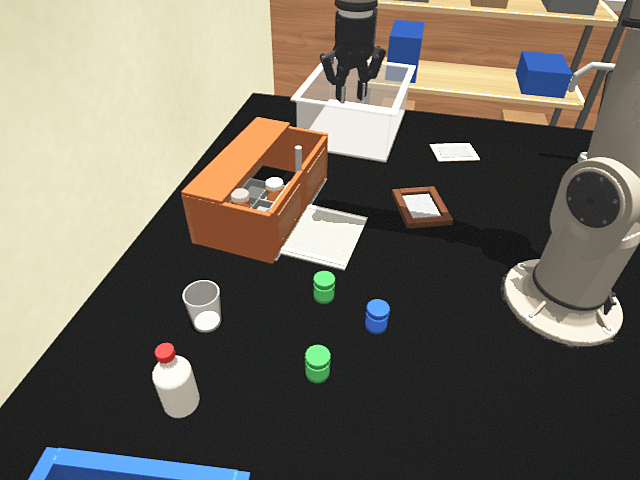

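View pics/s35.png

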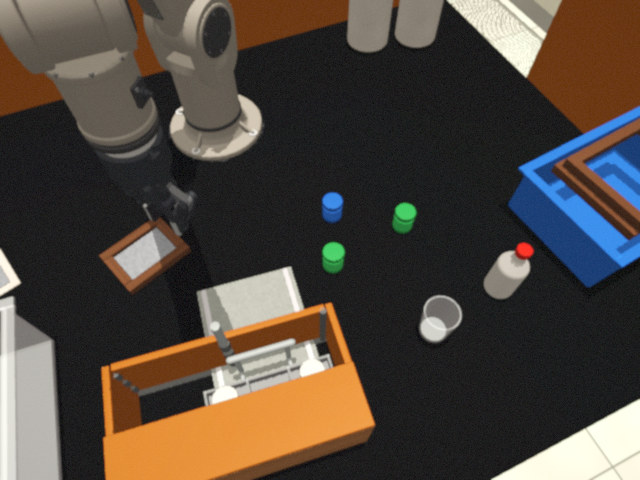

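Wrist: the post is at (450,309) against (449,311) predicted for a closed door. The panels are in line, all three jars stand in the tray, and the gripper is clear. I'll hand in.

```bash
python3 -c "
from h import *
print(bot.hand_in())"
```

```text
the job is handed in; nothing more can be done
None
```

I handed the job in at about 38 s with all three jars put away, the carriage home and the door closed. `bot.hand_in()` reports no verdict, so this rests on my own checks. The two green jars and the blue one are look-alikes, so I left them.

**What I did**
- **Door:** I straddled the fold post and pushed it to its stop at q ≈ 1.44.
- **Carriage:** I drew it out to its stop by pinching the pull bar.
- **Jars:** One each went into the front −y, front +y and back-middle cells.
- **Closing up:** I pushed the bar front until the carriage stopped home (about 24 N), then drove the fold post along its arc until the door was shut.

**Last checks**
- **Door:** The post measured within 2 mm of its closed position, and the two panels line up.
- **Carriage:** The bar measured at cupboard x ≈ 22 mm, which is its home position.
- **Jars:** All three stand upright in the tray.
- **Left alone:** By eye, the beaker, wash bottle and frame are where they started. I did not re-measure them.
- **Robot:** The gripper is lifted clear of everything, with a contact force reading of about zero.

**What disagreed:** The physical fingertips are about 35 mm short of the reported TCP, though the text puts the TCP at the fingertips. My first pinch closed above the bar because of this, without touching it. I corrected later heights from the camera views.

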